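# Set up the riveting fixture

### The arm

A 7-joint arm with a two-finger parallel gripper is mounted at the origin on the work surface. World frame = base frame: x ahead of the robot, y to its left, z up, the work surface at z = 0. Lengths are in m, angles in rad, forces in N, time in s.
With the tool pointing down it reaches from about 0.425 to 0.925 m from the base axis. Payload 6.8 kg.
Tool frame: the origin (TCP) lies at the very end of the fingers, on their centre line; the grasp point (between the pads) lies 19 mm behind it; z points along the fingers, y is the line along which they close (so a half turn about z gives the same grasp; the last joint's range is limited). The gripper opens to 85 mm and grips with 20 to 120 N. Pads are 22 mm wide; open, the fingers measure 114 mm over their backs; the gripper's body (76 mm by 85 mm) begins 54 mm behind the grasp point. The pads swing forward as they close: fully open they stand 13 mm farther back than shut.
Start: joints at [-1.449, 0.477, 0.022, 1.555, -0.011, 1.109, -0.083], TCP at [0.154, 0.657, 0.231] pointing down, gripper open.
Joint ranges: [-2.96, 2.96], [-0.34, 2.1], [-1.41, 1.46], [0.24, 2.44], [-1.37, 4.51], [0.17, 1.92], [-2.96, 2.96]. Speed limits (rad/s): [2.39, 2.39, 3.14, 3.14, 3.14, 3.14, 3.14].

### API

Orientations are given as a rotation vector (axis times angle).
In Python, from bench import monitor, optics, r gives the robot as it stands.
- The arm moves only by the shell command python3 -m crank 'ROWS' [OPENING] [FORCE]. ROWS is JSON, a list of rows, each a list of 2 entries, a list of its own where there are three numbers: the shift along the tool's x, y, z in cm, then the turn, a rotation vector about the tool's x, y, z in rad. A call has 1 to 5 rows; each row shifts and turns the commanded pose from where the row before left it, along the tool's axes as they then stand; what a row does not reach is not made up. A row lasts 1/10 s, in which the tool goes at most 50 mm and 8.59 degrees, less where a joint would pass 70% of its speed; a pose out of reach is approached as far as the arm can. A call is refused whole if a number of a shift passes 5 or a number of a turn 0.15, either way. A call with a gripper value outside its range is refused whole. OPENING is the finger opening in cm, from 0 to 8.54, set as the call begins (- or left out, the last holds). The fingers move at their own pace and stop on an object; FORCE is the grip in N (left out, the last holds). Time passes only in rows, so rows that do not move let the fingers close. It gives the time, the measured TCP pose, the force, the opening and the grip force at its end, in the units of the state.
- monitor.get_obs(): the state, without advancing time (a new reading comes with each control period).
- optics.grab_frame(name): name is "scene" or "top"; returns (picture, depth): 420x560x3 uint8, red, green, blue; 420x560 float32, m along the optical axis (not along the pixel's ray), 0 where there is no reading.
- optics.camera_model(name): a dict with "vertical_fov" (degrees; the focal length in pixels is half the picture's height over the tangent of half this angle, whatever the lens; pixels are square), "cx", "cy" (the principal point, pixels), "D" ([k1, k2, p1, p2, k3] as OpenCV has them; the pictures are not rectified), "R" (3x3) and "t" (3): a world point X has camera coordinates R X + t. Camera axes: x right, y down, z forward; pixel columns grow to the right and rows downward; lengths in m; the calibration is good to about 2 mm. A picture is of the moment at which its call begins. camera_model takes no time and is no camera call.
- r.hand_in(): hands the job in; it is judged then, once.
The state is a dict: "clock": time; "joints": joint angles; "qvel": joint speeds; "tau": joint torques, N m; "tcp_pos": TCP position; "orientation": TCP orientation; "contact_force": force on the tool from outside, world axes, zero at the start; "moment": the same for the moment, N m; "grip_width": finger opening in m; "gripper_force": force on a finger pad.
Only numpy, scipy, OpenCV 4.12 (cv2) and the standard library are available. Lean on these libraries where they do the work, as an engineer would, in place of code of your own. Each camera call takes 0.05 s, during which the arm holds its last target. There are 200 camera calls.

### The job

Set the riveting fixture up for the next bracket. Slide the stop along its rail until the roller bracket lying in the nest sits snug between the fixed block at one end and the stop at the other, then press the stop's cam lever fully down to lock it. Then try the loose collar nuts on the clamp stud until you find one that threads on, screw it down until it clamps the blue strap firmly onto the bracket, put all the other nuts in the red tray and leave everything else as it lies.

Things in the scene. Friction and masses are not known exactly. Their poses are not given: they have to be found in the camera images.
- stud_top (a point): Top of the fixed clamp stud, 96 mm above the table: 17 mm thick, top 8 mm pointed; from 65 down to 44 mm above the table a coarse two-start right-hand thread, 24 mm outside, lead 17 mm a turn (clockwise from above drives a nut down). Any starting angle will do: a fitting nut set on it rests with its underside 50 to 60 mm above the table, then takes 100 to 330 deg of turn (1 mm end play).
- strap (a joint): Blue strap clamp, 124 x 46 x 12 mm along the fixture's x, slotted round the stud, its nose over the bracket: metres pressed down. 0 = lifted by its spring (upper face 49 mm above the table), about 0.003 = clamped on the bracket (46 mm). The nut's collar bears on its upper face. The spring takes 6 N to start, 11 N when down; a loose nut's weight does not press it.
- bracket_end (a point): Middle of the +y end face of the loose roller bracket in the nest, which the stop pushes on. Bracket: zinc-yellow plate 34 x 120 x 6 mm along its y, underside 28 mm above the table, a blue roller 25 mm across, 12 mm high near its +y end; 0.2 kg. It slides along the fixture's y between two low guides, 1.5 mm clearance each side.
- bracket_foot (a point): Middle of the bracket's -y end face, which comes to lie against the fixed block.
- locator_face (a point): On the fixed block (54 x 16 x 26 mm) at the nest's -y end, on its face to +y, which the bracket is pushed against; 31 mm above the table. Site axes = the fixture's: x away from the robot, y to its left (but for the fixture's yaw). Fixture: fixed green plate 190 (x) x 380 (y) x 22 mm, its middle 30 mm in x, 110 mm in y from here. Nest, stop and rail lie in line along y.
- stop_slide (a joint): Travel of the stop along its rail, m: 0 at the far +y end, growing towards the bracket (the fixture's -y); 0.12 when the bracket is snug. Slides with about 1.5 N while the lever is up.
- stop_face (a point): On the stop's nose, on the face to -y that meets the bracket's end, 31 mm above the table.
- stop_back (a point): Middle of the stop's back face (to +y), 46 mm above the table. The stop is a dark steel block 44 (x) x 45 (y) mm, from 30 to 62 mm above the table, with a nose 14 mm long on its -y side and the cam lever in a slot in its middle; the rail under it is a flat bar 24 mm wide, top 29 mm above the table.
- cam_lever (a joint): Cam lever of the stop, rad: 0 = up and free (arm rises 50 deg towards the fixture's -x), 0.92 = pressed right down, level, which locks the stop by pinching the rail. Takes up to about 12 N at the ball and stays where it is left.
- lever_tip (a point): Centre of the black ball, 17 mm across, on the lever's end, 60 mm from its pivot. The pivot lies in the middle of the stop (22.5 mm to -y of stop_back), 51 mm above the table; the lever swings about the fixture's y axis. Ball 97 mm above the table when up, 50 mm when down.
- nut_1: A loose dark steel collar nut, or absent (None); all look alike. Hexagon 36 mm across flats on a round collar 52 mm across, 8 mm thick; 36 mm high over all, 0.30 kg, standing collar down. Origin: middle of its underside, z up along the bore; flats face 30, 90, 150.. deg from its x. Of the 3 or 4 nuts present exactly one fits the stud.
- nut_2: A loose dark steel collar nut, or absent (None); all look alike. Same size and axes as nut_1. A nut that does not fit may ride on top of the thread, or start and come to a stop well above the strap (turn it back to take it off), or drop straight over the thread onto the strap without gripping it.
- nut_3: A loose dark steel collar nut, or absent (None); all look alike. Same size and axes as nut_1.
- nut_4: A loose dark steel collar nut, or absent (None); all look alike. Same size and axes as nut_1.
- nut_5: A loose dark steel collar nut, or absent (None); all look alike. Same size and axes as nut_1.
- nut_6: A loose dark steel collar nut, or absent (None); all look alike. Same size and axes as nut_1.
- tray_in (a point): Middle of the inner floor of the tray, 5 mm above the table; axes along its sides. Tray: red, open, 170 (x) x 270 (y) x 45 mm outside, walls and floor 5 mm, fixed to the table.
- oil_bottle: Yellow bottle 56 mm across, 130 mm high; leave alone. Origin: middle of its underside.
- spare_bracket: Roller bracket like the one in the nest, lying on the table; leave alone. Origin: middle of its underside, long side along its y.
- spanner: Steel spanner 170 mm long along its x; leave alone.
- hex_key: Bent hexagon key, 90 x 30 mm, 8 mm thick; leave alone.
- rivet_tin: Open aluminium tin 68 mm across, 45 mm high; leave alone.
- wire_spool: Black spool 110 mm across, 40 mm high; leave alone.
- rivet_carton: Cardboard carton 75 x 100 x 55 mm; leave alone.

How it is judged:
By the outcome, as a careful person would: the job done as asked, in the order asked, and still so for the second after the job is handed in, with the robot touching nothing.
Of nut_1, nut_4 only 1 to 1 are there at a start; the rules pass over those that are not, and their reading is None.
Of nut_3, nut_5 only 1 to 1 are there at a start; the rules pass over those that are not, and their reading is None.
Of nut_2, nut_6 only 1 to 2 are there at a start; the rules pass over those that are not, and their reading is None.
At some moment in a run one of nut_1, nut_2, nut_3, nut_4, nut_5, nut_6 may be knocked a few centimetres aside while the robot is not near it.
It also fails if it takes over 210 s, if anything falls off the work surface, if the arm or the gripper's body presses on something with over 40 N, if the wrist force passes 120 N, or if a joint passes its speed limit or range.

## Working session

There is one attempt and no reset: what is moved stays moved. The work goes in short steps, Python scripts to look and compute and a shell command to move; the robot and the scene stay as the last step left them, time stands still between calls to the robot, and variables do not carry over. Pictures are saved under pics/ and viewed, at most 14 in all, crops included, and the job is handed in when it is done.

```bash
ls; mkdir -p pics; cat > h.py <<'E'
import numpy as np, cv2
from bench import monitor, optics, r
from scipy.spatial.transform import Rotation as Rn
def K(n):
    m=optics.camera_model(n); f=210/np.tan(np.radians(m["vertical_fov"])/2)
    return m,np.array([[f,0,m["cx"]],[0,f,m["cy"]],[0,0,1]])
def ray(n,uv):
    m,k=K(n); R=np.array(m["R"]); t=np.array(m["t"])
    p=cv2.undistortPoints(np.array(uv,float).reshape(-1,1,2),k,np.array(m["D"],float)).reshape(-1,2)
    d=np.c_[p,np.ones(len(p))]@R
    return -R.T@t,d
def onz(n,uv,z):
    c,d=ray(n,uv); z=np.broadcast_to(z,len(d)); s=(z-c[2])/d[:,2]
    return c+d*s[:,None]
def proj(n,X):
    m,k=K(n); R=np.array(m["R"]); t=np.array(m["t"],float)
    return cv2.projectPoints(np.array(X,float).reshape(-1,1,3),cv2.Rodrigues(R)[0],t,k,np.array(m["D"],float))[0].reshape(-1,2)
def cloud(n,depth):
    v,u=np.mgrid[0:420,0:560]; c,d=ray(n,np.c_[u.ravel(),v.ravel()])
    return (c+d*depth.reshape(-1,1)).reshape(420,560,3)
def grab(n,save=None):
    im,de=optics.grab_frame(n)
    if save: cv2.imwrite("pics/"+save,im[:,:,::-1])
    return im,de
E
python3 - <<'E'
from h import *
print(monitor.get_obs())
for n in("scene","top"):
    im,d=grab(n,n+"0.png"); np.save(n+"0.npy",d); print(n,optics.camera_model(n), (d>0).mean())
E
```

```text
pics
{'clock': 0.0, 'joints': array([-1.44913609,  0.47779138,  0.02231981,  1.55647617, -0.01151044,
        1.1092725 , -0.08312519]), 'qvel': array([ 0.00098973,  0.00060725,  0.00037865,  0.00033029, -0.00044589,
        0.00166584, -0.00100714]), 'tau': array([-9.10421750e-04, -5.96436310e+01,  1.60744373e+00, -2.81192440e+01,
        1.23478522e-02,  9.36484372e-03,  4.24080474e-05]), 'tcp_pos': array([0.15359121, 0.6566798 , 0.23032072]), 'orientation': array([-3.60088160e-01, -3.12079382e+00,  2.85463754e-03]), 'contact_force': array([ 0.61924224,  0.56454012, -0.07453048]), 'moment': array([ 0.00995911, -0.04934821, -0.02397652]), 'gripper_force': 0.0, 'grip_width': 0.08550043521611313}
scene {'vertical_fov': 56.89117584513925, 'cx': 277.7163789666153, 'cy': 209.623585710112, 'D': array([-0.11396976,  0.        ,  0.        ,  0.        ,  0.        ]), 'R': array([[-0.4921422 ,  0.87043302, -0.01193371],
       [ 0.76088205,  0.42346133, -0.4916696 ],
       [-0.42291199, -0.25105151, -0.87070006]]), 't': array([ 0.28392511, -0.37325374,  1.42369506])} 0.9956037414965987
top {'vertical_fov': 52.688822908230506, 'cx': 285.94433654099714, 'cy': 207.51968098690688, 'D': array([-0.05209392,  0.        ,  0.        ,  0.        ,  0.        ]), 'R': array([[ 0.01628749, -0.99986594,  0.00168173],
       [-0.97412604, -0.01624734, -0.22542067],
       [ 0.22541777,  0.00203332, -0.97426007]]), 't': array([-0.03311978,  0.55995646,  1.1570657 ])} 0.9961267006802721
```

View pics/scene0.png

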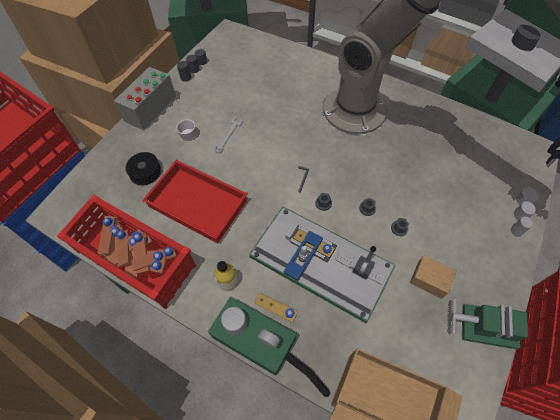

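View pics/top0.png

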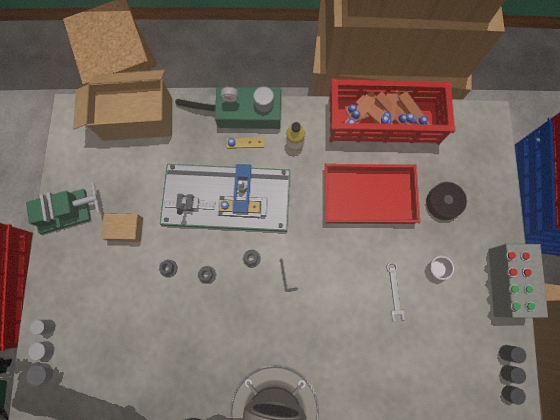

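The scene view shows the fixture at about (322,262), nuts at (324,201), (369,207) and (400,227), and the tray at (195,200). In the top view the nuts are at (168,268), (207,274) and (252,258), the stop at (187,204), the stud at (242,187) and the tray at (371,194). There appear to be three nuts.

```bash
python3 - <<'E'
from h import *
t=cv2.imread("pics/top0.png");s=cv2.imread("pics/scene0.png")
a=cv2.resize(t[155:285,150:300],None,fx=5,fy=5,interpolation=cv2.INTER_CUBIC)[:600]
cv2.imwrite("pics/c1.png",cv2.resize(t[157:237,155:295],None,fx=5.6,fy=5.6,interpolation=cv2.INTER_CUBIC))
cv2.imwrite("pics/c2.png",cv2.resize(s[195:325,240:410],None,fx=4.6,fy=4.6,interpolation=cv2.INTER_CUBIC))
# nuts via height
for n,bx in(("top",[(168,268),(207,274),(252,258)]),("scene",[(400,227),(369,207),(324,201)])):
    C=cloud(n,np.load(n+"0.npy")); 
    for u,v in bx:
        P=C[v-20:v+20,u-20:u+20].reshape(-1,3); P=P[(P[:,2]>.004)&(P[:,2]<.05)]
        T=P[P[:,2]>.028]
        print(n,len(P),P[:,2].max(),(P.max(0)+P.min(0))/2,len(T),(T.max(0)+T.min(0))/2 if len(T) else 0, T.mean(0))
# all tall blobs on the table, top view
C=cloud("top",np.load("top0.npy")); m=((C[...,2]>.012)&(C[...,2]<.3)).astype(np.uint8)
n,l,st,ce=cv2.connectedComponentsWithStats(m)
for i in range(1,n):
    if st[i,4]>25: P=C[l==i]; print(ce[i].round(),st[i,4],P.mean(0).round(3),P[:,2].max().round(3))
E
```

```text
top 311 0.04066738657382318 [0.38766009 0.32348175 0.02233942] 116 [0.38605131 0.32054786 0.03439683] [0.38536739 0.31995926 0.03510267]
top 315 0.041869105444117816 [0.37327975 0.20453344 0.02294417] 115 [0.36858715 0.20467379 0.03530223] [0.36864901 0.20348467 0.0357339 ]
top 293 0.041110355492450346 [0.42152281 0.07612486 0.0225553 ] 105 [0.41830085 0.07616899 0.03550635] [0.4195838  0.07648924 0.0358821 ]
scene 238 0.03964679245068137 [0.38705321 0.32802784 0.02183324] 97 [0.38670486 0.32176296 0.03404376] [0.38800372 0.32090534 0.03398306]
scene 236 0.03885918267857469 [0.37110862 0.21107889 0.02143236] 90 [0.37116615 0.20786211 0.03348317] [0.37125908 0.2073778  0.03433279]
scene 239 0.038888554689476384 [0.42705589 0.08384052 0.02144527] 94 [0.4215874  0.07717199 0.03352635] [0.42204137 0.07683511 0.03398737]
[463.   1.] 353 [ 1.309 -0.622  0.022] 0.046
[124. 105.] 5692 [0.866 0.47  0.085] 0.128
[391. 111.] 6722 [ 0.86  -0.335  0.085] 0.124
[243. 107.] 2806 [0.87  0.112 0.073] 0.152
[295. 136.] 418 [ 0.773 -0.046  0.083] 0.137
[231. 141.] 43 [0.781 0.149 0.019] 0.024
[375. 190.] 1410 [ 0.626 -0.29   0.039] 0.053
[225. 197.] 7773 [0.599 0.157 0.028] 0.109
[ 60. 209.] 2178 [0.546 0.639 0.056] 0.091
[448. 199.] 1043 [ 0.599 -0.506  0.041] 0.048
[121. 227.] 1050 [0.497 0.453 0.051] 0.065
[518. 281.] 3813 [ 0.358 -0.663  0.097] 0.135
[250. 257.] 126 [0.418 0.076 0.033] 0.041
[443. 267.] 268 [ 0.398 -0.478  0.035] 0.05
[166. 267.] 153 [0.385 0.318 0.031] 0.041
[206. 274.] 144 [0.369 0.202 0.032] 0.042
[ 41. 327.] 285 [0.211 0.652 0.053] 0.071
[ 40. 350.] 348 [0.147 0.652 0.045] 0.059
[513. 354.] 363 [ 0.161 -0.653  0.056] 0.076
[  6. 362.] 96 [0.146 0.597 0.277] 0.3
[ 38. 374.] 432 [0.082 0.654 0.037] 0.047
[513. 374.] 340 [ 0.107 -0.653  0.05 ] 0.065
[275. 394.] 2638 [ 0.059 -0.002  0.081] 0.3
[514. 395.] 312 [ 0.052 -0.654  0.043] 0.058
```

View pics/c1.png

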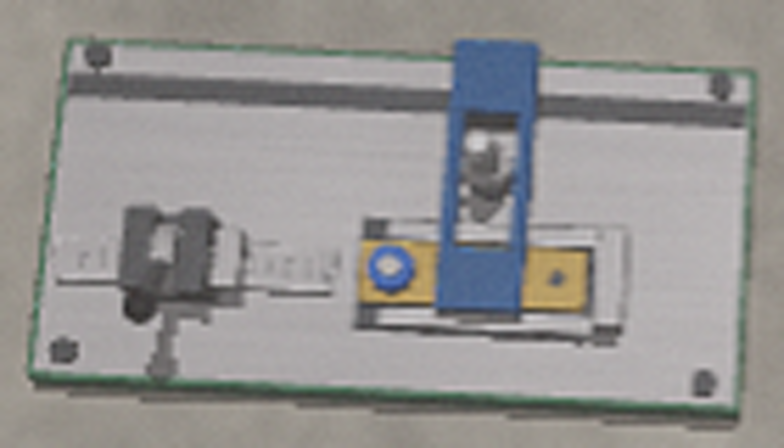

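View pics/c2.png

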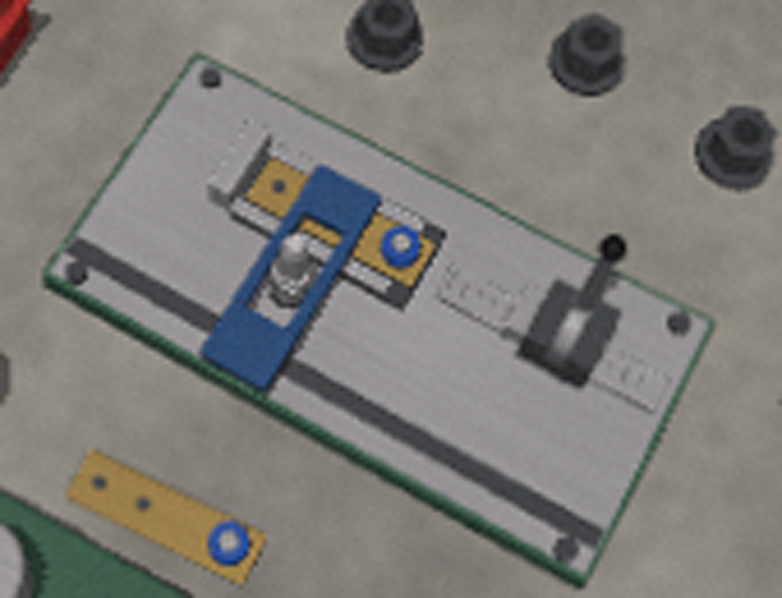

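The crops show the stop to the left with its ball at top px (179.6,211.5). The stud tip is at top px (240.4,182) and scene px (304.6,247.8). The plate corners are clear in both views. Next I compute the geometry.

```bash
cat >> h.py <<'E'
def tri(uvt,uvs):
    c1,d1=ray("top",[uvt]); c2,d2=ray("scene",[uvs]); d1=d1[0]/np.linalg.norm(d1);d2=d2[0]/np.linalg.norm(d2)
    A=np.c_[d1,-d2]; s=np.linalg.lstsq(A,c2-c1,rcond=None)[0]; p,q=c1+d1*s[0],c2+d2*s[1]
    return (p+q)/2,np.linalg.norm(p-q)
E
python3 - <<'E'
from h import *
T=lambda u,v:(155+u/5.6-.4,157+v/5.6-.4)
S=lambda u,v:(240+u/4.6-.4,195+v/4.6-.4)
ct=[T(70,40),T(753,72),T(738,403),T(35,373)]   # ++,+-,--,-+
cs=[S(585,575),S(48,270),S(197,55),S(712,320)]
for n,c in(("top",ct),("scene",cs)):
    P=onz(n,c,.022)[:,:2]; print(n,P.round(4).tolist(),P.mean(0)); 
    for a,b,o in((1,0,np.pi/2),(2,3,np.pi/2),(2,1,0),(3,0,0)):
        d=P[b]-P[a]; print(np.linalg.norm(d).round(4),np.degrees(np.arctan2(d[1],d[0])-o).round(2))
print("stud",tri(T(480,137),S(297,238)), onz("top",[T(478,140)],.094), onz("scene",[S(297,241)],.094))
print("ball",tri(T(138,305),S(613,248)))
print("stop top corners top",onz("top",[T(122,207),T(217,210),T(210,293),T(120,290)],.062).round(4).tolist())
print("scene",onz("scene",[S(552,280),S(620,312),S(585,365),S(518,345)],.062).round(4).tolist())
print("bracket top", onz("top",[T(361,240),T(588,250),T(586,307),T(358,300)],.034).round(4).tolist())
print("bracket sc", onz("scene",[S(440,235),S(410,285),S(278,157),S(245,205)],.034).round(4).tolist())
print("rollers", onz("top",[T(391,268)],.046),onz("scene",[S(401,245)],.046))
im=cv2.imread("pics/top0.png"); m=cv2.inRange(cv2.cvtColor(im,cv2.COLOR_BGR2HSV),(0,150,80),(8,255,255))|cv2.inRange(cv2.cvtColor(im,cv2.COLOR_BGR2HSV),(172,150,80),(180,255,255)); m[:155]=0;m[230:]=0;m[:,:315]=0;m[:,430:]=0
c=max(cv2.findContours(m,0,2)[0],key=cv2.contourArea); b=cv2.boxPoints(cv2.minAreaRect(c)); print("tray",onz("top",b,.045).round(3).tolist(),onz("top",b,.045).mean(0))
E
```

```text
top [[0.7018, 0.3429], [0.6893, -0.0314], [0.5065, -0.0261], [0.5162, 0.3466]] [0.60344287 0.1580018 ]
0.3745 -1.93
0.3729 -1.49
0.1828 -1.64
0.1857 -1.15
scene [[0.7004, 0.3441], [0.6875, -0.0294], [0.5054, -0.0234], [0.5156, 0.3504]] [0.60218656 0.16042818]
0.3737 -1.98
0.374 -1.56
0.1822 -1.86
0.1849 -1.95
stud (array([0.62563156, 0.10841515, 0.10164514]), np.float64(0.004258841426252298)) [[0.62706832 0.10826692 0.094     ]] [[0.62336836 0.1100347  0.094     ]]
ball (array([0.5377831 , 0.27549633, 0.09571007]), np.float64(0.0007116063470929548))
stop top corners top [[0.5973, 0.2961, 0.062], [0.5965, 0.2463, 0.062], [0.5522, 0.247, 0.062], [0.553, 0.2939, 0.062]]
scene [[0.558, 0.2517, 0.062], [0.5573, 0.2962, 0.062], [0.5984, 0.291, 0.062], [0.6061, 0.2509, 0.062]]
bracket top [[0.5886, 0.175, 0.034], [0.5851, 0.0545, 0.034], [0.5543, 0.0546, 0.034], [0.556, 0.1749, 0.034]]
bracket sc [[0.5511, 0.1769, 0.034], [0.5907, 0.1752, 0.034], [0.5521, 0.0622, 0.034], [0.5923, 0.0599, 0.034]]
rollers [[0.57078583 0.15654647 0.046     ]] [[0.57447742 0.15973827 0.046     ]]
tray [[0.701, -0.139, 0.045], [0.706, -0.423, 0.045], [0.525, -0.413, 0.045], [0.521, -0.138, 0.045]] [ 0.61311973 -0.27808722  0.045     ]
```

```bash
cat > go.py <<'E'
import sys
from h import *
def st():
    o=monitor.get_obs(); return o,np.array(o["tcp_pos"]),Rn.from_rotvec(o["orientation"])
if __name__=="__main__":
    x,y,z,psi=map(float,sys.argv[1:5]); o,p,R=st(); a=np.radians(psi)
    T=Rn.from_matrix(np.c_[[-np.cos(a),-np.sin(a),0],[-np.sin(a),np.cos(a),0],[0,0,-1]])
    print("t",round(o["clock"],2),"tcp",p.round(4),"F",np.round(o["contact_force"],1),"M",np.round(o["moment"],2),"w",round(o["grip_width"],4),"g",round(float(o["gripper_force"]),1),"j7",round(o["joints"][6],2))
    print("turn",(R.inv()*T).as_rotvec().round(3),"shift_cm after turn",(T.inv().apply(np.array([x,y,z])-p)*100).round(2))
E
python3 go.py 0.582 0.345 0.15 -1.7
```

```text
t 0.1 tcp [0.1536 0.6567 0.2304] F [0.  0.2 0.1] M [-0.02 -0.03  0.02] w 0.0855 g 0.0 j7 -0.08
turn [-0.002 -0.    -0.2  ] shift_cm after turn [-43.74 -29.89   8.04]
```

```bash
python3 -m crank '[[[0,0,0],[0,0,-0.1]],[[0,0,0],[0,0,-0.1]],[[-3,-2,0.3],[0,0,0]],[[-3.7,-2.5,0.6],[0,0,0]],[[-3.7,-2.5,0.6],[0,0,0]]]' 0 30
python3 -m crank '[[[-3.7,-2.5,0.6],[0,0,0]],[[-3.7,-2.5,0.6],[0,0,0]],[[-3.7,-2.5,0.6],[0,0,0]],[[-3.7,-2.5,0.6],[0,0,0]],[[-3.7,-2.5,0.6],[0,0,0]]]'
python3 -m crank '[[[-3.7,-2.5,0.6],[0,0,0]],[[-3.7,-2.5,0.6],[0,0,0]],[[-3.5,-2.4,0.6],[0,0,0]],[[0,0,0],[0,0,0]],[[0,0,0],[0,0,0]]]'
python3 go.py 0.578 0.34 0.040 -1.7
```

```text
clock: 0.6
tcp_pos: [0.2562, 0.5832, 0.2157]
orientation: [-0.045, -3.141, 0.001]
contact_force: [0.8, -0.8, -0.1]
grip_width: 0.0124
gripper_force: 0.0
clock: 1.1
tcp_pos: [0.4379, 0.4523, 0.1858]
orientation: [-0.047, -3.141, 0.001]
contact_force: [1.1, 0.3, 0.2]
grip_width: -0.0002
gripper_force: 0.0
clock: 1.6
tcp_pos: [0.5442, 0.3751, 0.1675]
orientation: [-0.051, -3.14, 0.002]
contact_force: [-0.7, 0.3, 1.5]
grip_width: 0.0
gripper_force: 0.0
t 1.6 tcp [0.5442 0.3751 0.1675] F [-0.7  0.3  1.5] M [0.02 0.   0.  ] w 0.0 g 0.0 j7 0.88
turn [-0.001 -0.001 -0.003] shift_cm after turn [-3.48 -3.41 12.75]
```

```bash
python3 -m crank '[[[-3.4,-3.4,0],[0,0,0]],[[0,0,4],[0,0,0]],[[0,0,4],[0,0,0]],[[0,0,3],[0,0,0]],[[0,0,1.7],[0,0,0]]]'
python3 -m crank '[[[0,-1.5,0],[0,0,0]],[[0,-1,0],[0,0,0]],[[0,-0.5,0],[0,0,0]],[[0,-0.5,0],[0,0,0]],[[0,-0.5,0],[0,0,0]]]'
python3 go.py 0.575 0.2435 0.040 -1.7
```

```text
clock: 2.1
tcp_pos: [0.5735, 0.3427, 0.0385]
orientation: [-0.042, -3.137, 0.002]
contact_force: [-0.6, 0.2, 0.6]
grip_width: 0.0001
gripper_force: 0.0
clock: 2.6
tcp_pos: [0.5765, 0.3023, 0.043]
orientation: [0.047, 3.138, 0.004]
contact_force: [1.3, 2.5, 0.9]
grip_width: -0.0001
gripper_force: 0.9
t 2.6 tcp [0.5765 0.3023 0.043 ] F [1.3 2.5 0.9] M [ 0.33 -0.14  0.  ] w -0.0001 g 0.9 j7 1.02
turn [ 0.003  0.003 -0.   ] shift_cm after turn [-0.02 -5.88  0.3 ]
```

```bash
python3 -m crank '[[[0,-0.8,0],[0,0,0]],[[0,-0.8,0],[0,0,0]],[[0,-0.8,0],[0,0,0]],[[0,-0.8,0],[0,0,0]],[[0,-0.6,0],[0,0,0]]]'
python3 -m crank '[[[0,-0.4,0],[0,0,0]],[[0,-0.2,0],[0,0,0]],[[0,-0.2,0],[0,0,0]],[[0,-0.2,0],[0,0,0]],[[0,-0.2,0],[0,0,0]]]'
python3 -m crank '[[[0,-0.1,0],[0,0,0]],[[0,-0.1,0],[0,0,0]],[[0,-0.1,0],[0,0,0]],[[0,0,0],[0,0,0]],[[0,0,0],[0,0,0]]]'
python3 go.py 0.575 0.2435 0.040 -1.7
```

```text
clock: 3.1
tcp_pos: [0.5741, 0.2624, 0.0412]
orientation: [-0.048, -3.141, 0.001]
contact_force: [1.1, 2.1, 1.8]
grip_width: -0.0
gripper_force: 0.9
clock: 3.6
tcp_pos: [0.5737, 0.2517, 0.0412]
orientation: [-0.046, -3.141, -0.0]
contact_force: [0.0, 1.9, 0.6]
grip_width: 0.0
gripper_force: 0.8
clock: 4.1
tcp_pos: [0.5736, 0.2488, 0.0412]
orientation: [-0.046, -3.141, -0.0]
contact_force: [0.6, 2.2, -1.2]
grip_width: 0.0
gripper_force: 1.3
t 4.1 tcp [0.5736 0.2488 0.0412] F [ 0.6  2.2 -1.2] M [ 0.54 -0.01 -0.06] w 0.0 g 1.3 j7 1.09
turn [ 0. -0.  0.] shift_cm after turn [-0.15 -0.53  0.12]
```

```bash
for i in 1 2 3 4; do python3 -m crank '[[[0,-0.1,0],[0,0,0]],[[0,-0.1,0],[0,0,0]],[[0,0,0],[0,0,0]]]' | sed -n '2p;4p'; python3 go.py 0 0 0 0 | head -1 ; done
```

```text
tcp_pos: [0.5736, 0.2463, 0.0412]
contact_force: [-0.3, 2.2, -1.9]
t 4.4 tcp [0.5736 0.2463 0.0412] F [-0.3  2.2 -1.9] M [ 0.5  -0.04  0.01] w 0.0 g 1.2 j7 1.09
tcp_pos: [0.5735, 0.2443, 0.0412]
contact_force: [-0.3, 2.4, -2.3]
t 4.7 tcp [0.5735 0.2443 0.0412] F [-0.3  2.4 -2.3] M [ 0.44  0.08 -0.04] w -0.0002 g 1.0 j7 1.09
tcp_pos: [0.5735, 0.2438, 0.0413]
contact_force: [0.4, 5.3, -3.7]
t 5.0 tcp [0.5735 0.2438 0.0413] F [ 0.4  5.3 -3.7] M [ 1.12 -0.01 -0.03] w -0.0003 g 2.7 j7 1.09
tcp_pos: [0.5734, 0.2438, 0.0413]
contact_force: [0.3, 9.6, -5.1]
t 5.3 tcp [0.5734 0.2438 0.0413] F [ 0.3  9.6 -5.1] M [ 1.97 -0.17  0.01] w -0.0004 g 4.6 j7 1.1
```

```bash
python3 -m crank '[[[0,-0.15,0],[0,0,0]],[[0,-0.1,0],[0,0,0]],[[0,0,0],[0,0,0]]]'|sed -n '2p;4p'
python3 -m crank '[[[0,1.5,0],[0,0,0]],[[0,1,0],[0,0,0]],[[0,0,-4],[0,0,0]],[[0,0,-4],[0,0,0]],[[0,0,-2.5],[0,0,0]]]'|sed -n '2p;4p'
python3 -m crank '[[[2.2,-3.2,0],[0,0,0]],[[2,-3,0],[0,0,0]],[[0,0,0],[0,0,0]],[[0,0,0],[0,0,0]]]'|sed -n '2p;4p'
python3 - <<'E'
from h import *
im,d=grab("top"); s,_=grab("scene")
a=cv2.resize(im[160:240,160:290],None,fx=5.6,fy=5.6,interpolation=2); b=cv2.resize(s[205:310,250:380],None,fx=2.8,fy=2.8,interpolation=2)
print(a.shape,b.shape);cv2.imwrite("pics/d1.png",np.hstack([a,np.zeros((448,2,3),np.uint8)])[:,:,::-1][:, :800]);cv2.imwrite("pics/d2.png",b[:,:,::-1])
E
python3 go.py 0.530 0.2085 0.11 -1.7
```

```text
tcp_pos: [0.5734, 0.2437, 0.0414]
contact_force: [1.0, 13.8, -8.1]
tcp_pos: [0.5754, 0.2627, 0.1492]
contact_force: [0.9, -0.1, -0.8]
tcp_pos: [0.5304, 0.2012, 0.1467]
contact_force: [0.6, 0.5, -0.2]
(448, 728, 3) (294, 364, 3)
t 6.6 tcp [0.531  0.2031 0.1465] F [-0.4 -0.7 -0.3] M [-0.    0.01 -0.05] w 0.0001 g 0.0 j7 1.11
turn [0.    0.001 0.   ] shift_cm after turn [0.11 0.54 3.65]
```

View pics/d1.png

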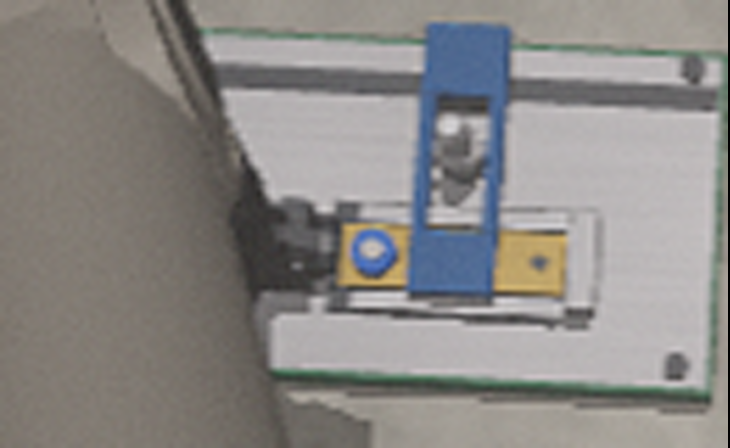

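The bracket now lies against the fixed block (right end at (568,265)) with the stop nose touching its left end at (338,255). Next I press the lever.

```bash
python3 -m crank '[[[0,0.5,0],[0,0,0]],[[0,0,2],[0,0,0]],[[0,0,1.5],[0,0,0]],[[0,0,0.5],[0,0,0]],[[0.1,0,0.5],[0,0,0]]]'|sed -n '2p;4p'
python3 -m crank '[[[0.3,0,0.6],[0,0,0]],[[0.3,0,0.6],[0,0,0]],[[0.2,0,0.6],[0,0,0]],[[0.2,0,0.6],[0,0,0]]]'|sed -n '2p;4p'
python3 -m crank '[[[0.2,0,0.6],[0,0,0]],[[0.1,0,0.6],[0,0,0]],[[0.1,0,0.4],[0,0,0]],[[0,0,0.2],[0,0,0]],[[0,0,0],[0,0,0]]]'|sed -n '2p;4p'
python3 go.py 0.516 0.2085 0.058 -1.7
```

```text
tcp_pos: [0.5275, 0.2085, 0.1013]
contact_force: [-13.8, -1.0, 19.2]
tcp_pos: [0.5168, 0.2095, 0.0787]
contact_force: [-17.3, -0.4, 24.0]
tcp_pos: [0.515, 0.2093, 0.0599]
contact_force: [-0.4, -0.3, 0.8]
t 8.0 tcp [0.515  0.2093 0.0599] F [-0.4 -0.3  0.8] M [-0.03 -0.02  0.03] w -0.0003 g 0.0 j7 1.1
turn [ 0.001 -0.001  0.001] shift_cm after turn [-0.1  -0.08  0.19]
```

```bash
python3 -m crank '[[[0,0,0.1],[0,0,0]],[[0,0,0.1],[0,0,0]],[[0,0,0],[0,0,0]]]'|sed -n '2p;4p'
python3 -m crank '[[[0,0,0.1],[0,0,0]],[[0,0,0.1],[0,0,0]],[[0,0,0],[0,0,0]]]'|sed -n '2p;4p'
```

```text
tcp_pos: [0.5157, 0.209, 0.058]
contact_force: [-4.4, 0.4, 8.6]
tcp_pos: [0.5157, 0.209, 0.0562]
contact_force: [-4.7, 1.2, 10.1]
```

```bash
python3 -m crank '[[[0,0,-2],[0,0,0]],[[0,0,-4],[0,0,0]],[[3,2,-4],[0,0,0]],[[4.5,1,0],[0,0,0]],[[4.5,0,0],[0,0,0]]]'|sed -n '2p;4p'
python3 - <<'E'
from h import *
im,d=grab("top"); s,_=grab("scene")
a=cv2.resize(im[170:235,170:230],(480,520),interpolation=2); b=cv2.resize(s[205:275,320:380],(446,520),interpolation=2)
cv2.imwrite("pics/e1.png",np.hstack([a,b])[:,:780,::-1])
E
```

```text
tcp_pos: [0.3988, 0.2423, 0.1539]
contact_force: [-0.2, 1.0, 0.2]
```

View pics/e1.png

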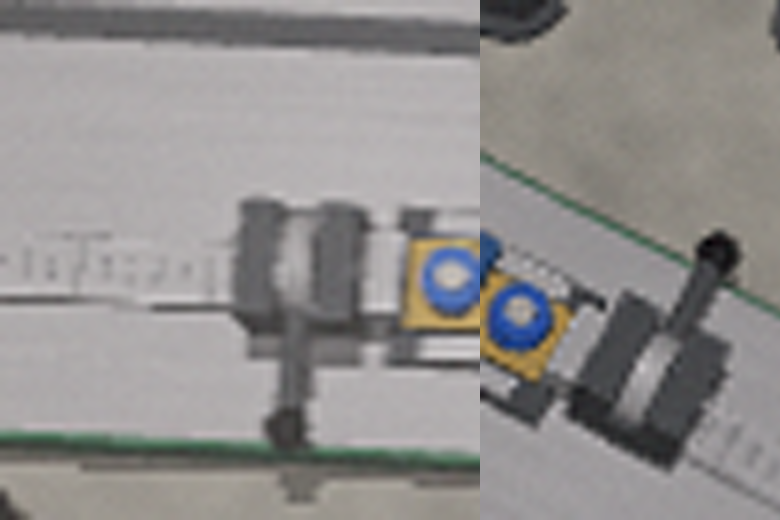

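The lever now lies nearly level. The ball is at top px (205.6,223.5) and scene px (351.9,238.6).

```bash
python3 - <<'E'
from h import *
print(tri((205.2,223.1),(351.5,238.3)),tri((205.6,223.5),(351.9,238.8)))
E
python3 go.py 0.522 0.2085 0.08 -1.7
```

```text
(array([0.51384081, 0.20930827, 0.04821365]), np.float64(1.7118471413966726e-05)) (array([0.51311742, 0.20981732, 0.04422281]), np.float64(0.001999022713363182))
t 9.2 tcp [0.3931 0.2401 0.152 ] F [-0.7  1.   0.1] M [-0.01 -0.08  0.  ] w -0.0001 g 0.0 j7 0.88
turn [-0.001 -0.004  0.005] shift_cm after turn [-12.98  -2.77   7.2 ]
```

```bash
python3 -m crank '[[[-4.3,-1,0],[0,0,0]],[[-4.3,-1,0],[0,0,0]],[[-3.9,-0.8,1],[0,0,0]],[[0,0,4],[0,0,0]],[[0,0,3],[0,0,0]]]'|sed -n '2p;4p'
python3 -m crank '[[[0,0,0.8],[0,0,0]],[[0,0,0.4],[0,0,0]],[[0,0,0.2],[0,0,0]],[[0,0,0.2],[0,0,0]],[[0,0,0],[0,0,0]]]'|sed -n '2p;4p'
python3 -m crank '[[[0,0,0.1],[0,0,0]],[[0,0,0.1],[0,0,0]],[[0,0,0],[0,0,0]]]'|sed -n '2p;4p'
python3 -m crank '[[[0,0,0.1],[0,0,0]],[[0,0,0.1],[0,0,0]],[[0,0,0],[0,0,0]]]'|sed -n '2p;4p'
```

```text
tcp_pos: [0.5249, 0.2072, 0.071]
contact_force: [-0.7, 0.3, -1.3]
tcp_pos: [0.5233, 0.2086, 0.0574]
contact_force: [-0.3, -0.2, 0.2]
tcp_pos: [0.5233, 0.2086, 0.0556]
contact_force: [-1.3, -0.4, 8.7]
tcp_pos: [0.5234, 0.2088, 0.0547]
contact_force: [-4.5, -1.0, 19.2]
```

```bash
python3 -m crank '[[[0,0,0.1],[0,0,0]],[[0,0,0.1],[0,0,0]],[[0,0,0],[0,0,0]]]'|sed -n '2p;4p'
python3 -m crank '[[[0,0,-1],[0,0,0]],[[0,0,-4],[0,0,0]],[[0,0,-4],[0,0,0]],[[0,0,0],[0,0,0]]]' 8.5|sed -n '2p;4p'
python3 go.py 0.387 0.321 0.10 -1.7
python3 - <<'E'
from h import *
im,d=grab("top",'f_top.png'); s,_=grab("scene")
t=im
a=cv2.resize(im[248:288,150:270],(780,260),interpolation=2); b=cv2.resize(s[190:245,305:420],(700,335),interpolation=2)
cv2.imwrite("pics/f1.png",np.vstack([a,np.pad(b,((0,0),(0,80),(0,0)))])[:,:,::-1])
E
```

```text
tcp_pos: [0.5234, 0.209, 0.0539]
contact_force: [-8.0, -2.3, 30.3]
tcp_pos: [0.5261, 0.2096, 0.1459]
contact_force: [0.6, 0.7, 0.4]
t 11.5 tcp [0.5261 0.2096 0.1459] F [0.6 0.7 0.4] M [ 0.03 -0.04  0.03] w 0.0579 g 0.0 j7 1.1
turn [ 0.005  0.009 -0.001] shift_cm after turn [14.23 10.73  4.59]
```

View pics/f1.png

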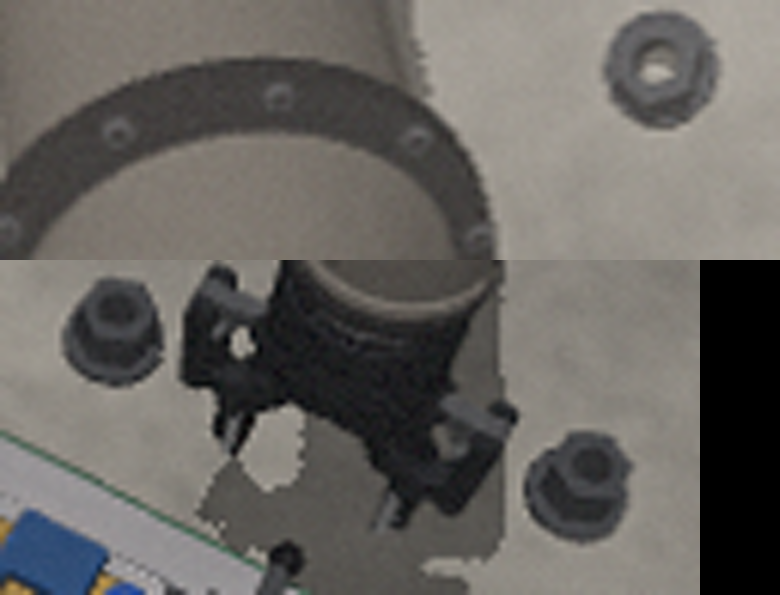

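```bash
cat > hexa.py <<'E'
from h import *
def hexyaw(n,C,c,img=None):
    P=C.reshape(-1,3); k=(np.hypot(*(P[:,:2]-c).T)<.035)&(P[:,2]>.026)&(P[:,2]<.05)
    uv=np.c_[np.mgrid[0:420,0:560][1].ravel(),np.mgrid[0:420,0:560][0].ravel()][k]
    q=onz(n,uv,.036)[:,:2]; q=q-(q.max(0)+q.min(0))/2*0-q.mean(0); z=q[:,0]+1j*q[:,1]
    M=np.mean(z**6)/np.mean(abs(z)**6); return (np.degrees(np.angle(M)/6)).round(1),abs(M).round(3),k.sum()
if __name__=="__main__":
    for n in("top","scene"):
        C=cloud(n,np.load(n+"0.npy"))
        for c in((.387,.321),(.370,.205),(.420,.077)): print(n,c,hexyaw(n,C,np.array(c)))
    # gradient-angle histogram (edges of hexagon sides), 6-fold
    for n in("top","scene"):
        g=cv2.cvtColor(cv2.imread(f"pics/{n}0.png"),cv2.COLOR_BGR2GRAY)
        for c in((.387,.321),(.370,.205),(.420,.077)):
            xs=np.linspace(-.021,.021,127); X,Y=np.meshgrid(xs,xs)
            uv=proj(n,np.c_[X.ravel()+c[0],Y.ravel()+c[1],np.full(X.size,.036)]).astype(np.float32).reshape(127,127,2)
            w=cv2.GaussianBlur(cv2.remap(g,uv[...,0],uv[...,1],cv2.INTER_CUBIC),(0,0),3).astype(float)
            gy,gx=np.gradient(w); G=gx+1j*gy; rr=np.hypot(X,Y); k=(rr>.0135)&(rr<.021)
            M=np.sum(abs(G[k])*np.exp(6j*np.angle(G[k])))/np.sum(abs(G[k])); print("grad flats at",n,c,np.degrees(np.angle(M)/6).round(1),abs(M).round(2))
E
python3 hexa.py
```

```text
top (0.387, 0.321) (np.float64(-3.7), np.float64(0.218), np.int64(119))
top (0.37, 0.205) (np.float64(24.8), np.float64(0.202), np.int64(118))
top (0.42, 0.077) (np.float64(-10.8), np.float64(0.239), np.int64(107))
scene (0.387, 0.321) (np.float64(-2.8), np.float64(0.247), np.int64(106))
scene (0.37, 0.205) (np.float64(-28.2), np.float64(0.152), np.int64(97))
scene (0.42, 0.077) (np.float64(-9.6), np.float64(0.183), np.int64(100))
grad flats at top (0.387, 0.321) 25.2 0.15
grad flats at top (0.37, 0.205) -5.2 0.29
grad flats at top (0.42, 0.077) 20.5 0.19
grad flats at scene (0.387, 0.321) 25.1 0.32
grad flats at scene (0.37, 0.205) -4.7 0.29
grad flats at scene (0.42, 0.077) 18.5 0.39
```

```bash
python3 go.py 0.3862 0.3208 0.10 -4
python3 -m crank '[[[0,0,0],[0.005,0.009,0.04]],[[4,3,0],[0,0,0]],[[4,3,0],[0,0,0]],[[3,2.5,0],[0,0,0]],[[2.5,1.5,0],[0,0,0]]]' 8.5 |sed -n '2p;4p'
python3 -m crank '[[[0,0,2],[0,0,0]],[[0,0,2],[0,0,0]],[[0,0,0],[0,0,0]]]' 8.5 |sed -n '2p;4p'
python3 go.py 0.3862 0.3208 0.012 -4
```

```text
t 11.6 tcp [0.5232 0.2085 0.1415] F [ 0.1 -0.   0. ] M [ 0.02 -0.   -0.03] w 0.0724 g 0.0 j7 1.1
turn [0.001 0.002 0.04 ] shift_cm after turn [14.45 10.25  4.15]
tcp_pos: [0.3919, 0.3189, 0.1397]
contact_force: [0.8, 0.4, 0.3]
tcp_pos: [0.3921, 0.3153, 0.0979]
contact_force: [-0.3, 0.0, 0.1]
t 12.4 tcp [0.3921 0.3153 0.0979] F [-0.3  0.   0.1] M [-0.03  0.   -0.01] w 0.0855 g 0.0 j7 0.74
turn [-0.011 -0.014  0.001] shift_cm after turn [0.63 0.51 8.59]
```

```bash

python3 -m crank '[[[0.6,0.5,0],[-0.009,-0.011,0]],[[0,0,4],[0,0,0]],[[0,0,3],[0,0,0]],[[0,0,1.5],[0,0,0]],[[0,0,0],[0,0,0]]]' 8.5 |sed -n '2p;4p'
python3 go.py 0.3862 0.3208 0.012 -4
```

```text
tcp_pos: [0.388, 0.3223, 0.0149]
contact_force: [0.1, -0.1, -0.3]
t 12.9 tcp [0.388  0.3223 0.0149] F [ 0.1 -0.1 -0.3] M [-0.04  0.03 -0.01] w 0.0851 g 0.0 j7 0.73
turn [0.002 0.    0.   ] shift_cm after turn [ 0.17 -0.16  0.29]
```

```bash

python3 -m crank '[[[0.15,-0.1,0.2],[0,0,0]],[[0,0,0],[0,0,0]],[[0,0,0],[0,0,0]],[[0,0,0],[0,0,0]],[[0,0,0],[0,0,0]]]' 2.5 30 |tail -5
python3 -m crank '[[[0,0,0],[0,0,0]],[[0,0,0],[0,0,0]],[[0,0,0],[0,0,0]]]' 2.5 60 |tail -5
python3 go.py 0.3862 0.3208 0.012 -4
```

```text
tcp_pos: [0.3882, 0.3224, 0.0152]
orientation: [0.11, 3.136, 0.008]
contact_force: [-1.9, -1.5, 8.3]
grip_width: 0.0349
gripper_force: 30.5
tcp_pos: [0.3882, 0.3225, 0.0154]
orientation: [0.11, 3.136, 0.008]
contact_force: [-1.9, -1.2, 9.9]
grip_width: 0.0346
gripper_force: 59.3
t 13.7 tcp [0.3882 0.3225 0.0154] F [-1.9 -1.2  9.9] M [-0.38  0.33  0.06] w 0.0346 g 59.3 j7 0.73
turn [ 0.005  0.003 -0.   ] shift_cm after turn [ 0.18 -0.18  0.34]
```

```bash

python3 -m crank '[[[0,0,-3],[0,0,0]],[[0,0,-4],[0,0,0]],[[0,0,-4],[0,0,0]],[[0,0,-3],[0,0,0]],[[0,0,0],[0,0,0]]]' |tail -5
python3 - <<'E'
from h import *
for n in("top","scene"):
    C=cloud(n,np.load(n+"0.npy")).reshape(-1,3); k=(np.hypot(C[:,0]-.625,C[:,1]-.109)<.025)&(C[:,2]>.055)&(C[:,2]<.12)
    P=C[k]; P=P[np.argsort(-P[:,2])]; print(n,P.round(4).tolist())
im=cv2.imread("pics/top0.png")[176:198,232:252]; s=cv2.imread("pics/scene0.png")[240:264,294:316]
cv2.imwrite("pics/g.png",np.hstack([cv2.resize(im,(400,440),interpolation=0),cv2.resize(s,(396,440),interpolation=0)]))
E
python3 go.py 0.627 0.109 0.14 -4
```

```text
tcp_pos: [0.3893, 0.3233, 0.1584]
orientation: [0.11, 3.132, 0.016]
contact_force: [0.8, 1.4, -3.0]
grip_width: 0.0349
gripper_force: 61.9
top [[0.6244, 0.1075, 0.099], [0.6278, 0.1049, 0.0978], [0.6219, 0.1047, 0.0977], [0.6252, 0.1107, 0.0963], [0.6252, 0.1136, 0.096], [0.6282, 0.1108, 0.0959], [0.6224, 0.1078, 0.0959], [0.6223, 0.1135, 0.0957], [0.6283, 0.1137, 0.0955], [0.6285, 0.1081, 0.0953], [0.6226, 0.1107, 0.0951], [0.6196, 0.1106, 0.095], [0.6201, 0.1079, 0.0934], [0.6321, 0.1085, 0.093], [0.6203, 0.1137, 0.0927], [0.6322, 0.1114, 0.0926], [0.6265, 0.1054, 0.0922], [0.6265, 0.117, 0.0914], [0.6209, 0.1053, 0.091], [0.627, 0.1028, 0.0906], [0.618, 0.1081, 0.0906], [0.6179, 0.111, 0.0906], [0.6238, 0.117, 0.0905], [0.6211, 0.1169, 0.0896], [0.6215, 0.1027, 0.0891], [0.6247, 0.1029, 0.0883], [0.6191, 0.1028, 0.0871], [0.631, 0.1033, 0.087], [0.6189, 0.1143, 0.0869], [0.6191, 0.1057, 0.0868], [0.6168, 0.1059, 0.0843], [0.617, 0.1117, 0.0833], [0.6183, 0.1093, 0.0791], [0.6196, 0.1157, 0.0741], [0.6198, 0.1041, 0.0739], [0.6259, 0.1015, 0.0739], [0.6233, 0.1015, 0.0725], [0.6176
[... 2061 characters left out ...]
0.118, 0.0641], [0.6324, 0.1159, 0.0636], [0.6363, 0.1023, 0.0631], [0.6375, 0.1124, 0.0631], [0.6373, 0.106, 0.0624], [0.6304, 0.0992, 0.0616], [0.6329, 0.1006, 0.0613], [0.6355, 0.1082, 0.0612], [0.638, 0.1096, 0.0609], [0.6203, 0.1161, 0.0603], [0.636, 0.118, 0.0594], [0.6253, 0.1187, 0.0593], [0.6334, 0.1041, 0.0592], [0.6279, 0.1201, 0.0591], [0.6332, 0.1166, 0.0588], [0.629, 0.1175, 0.0585], [0.6312, 0.1188, 0.0573], [0.6205, 0.1195, 0.0573], [0.6362, 0.1151, 0.0563], [0.6376, 0.1064, 0.0563], [0.6254, 0.0968, 0.0559]]
t 14.2 tcp [0.3893 0.3233 0.1584] F [ 0.8  1.4 -3. ] M [ 0.07 -0.06  0.  ] w 0.0349 g 61.9 j7 0.71
turn [ 0.01   0.007 -0.   ] shift_cm after turn [-25.21 -19.72   1.84]
```

View pics/g.png

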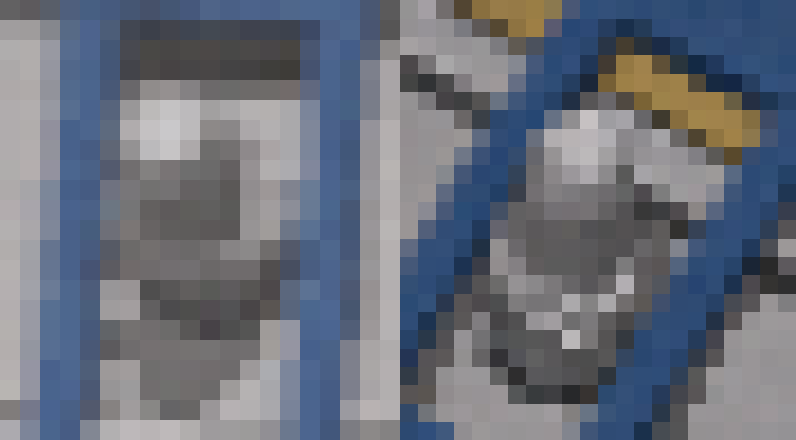

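```bash

python3 -m crank '[[[-2,-1.5,0],[0.008,0.006,0]],[[-3.6,-2.8,0],[0,0,0]],[[-3.6,-2.8,0],[0,0,0]],[[-3.6,-2.8,0],[0,0,0]],[[-3.6,-2.8,0],[0,0,0]]]' |sed -n 2p
python3 -m crank '[[[-3.6,-2.8,0],[0,0,0]],[[-3,-2.5,0],[0,0,0]],[[-2,-1.6,0],[0,0,0]],[[0,0,0],[0,0,0]],[[0,0,0],[0,0,0]]]' |sed -n 2p
python3 go.py 0.6275 0.1097 0.125 -4
```

```text
tcp_pos: [0.5422, 0.1817, 0.1526]
tcp_pos: [0.6221, 0.1078, 0.1523]
t 15.2 tcp [0.6221 0.1078 0.1523] F [-0.7  0.4 -3.4] M [ 0.07 -0.02  0.  ] w 0.0349 g 61.7 j7 1.31
turn [-0.005 -0.007 -0.001] shift_cm after turn [-0.52  0.22  2.73]
```

```bash

python3 -m crank '[[[-0.5,0.2,0.5],[-0.005,-0.006,0]],[[0,0,2],[0,0,0]],[[0,0,1],[0,0,0]],[[0,0,0.5],[0,0,0]],[[0,0,0],[0,0,0]]]' |sed -n '2p;4p'
python3 go.py 0.6275 0.1097 0.110 -4
python3 -m crank '[[[0,0,0.5],[0,0,0]],[[0,0,0.5],[0,0,0]],[[0,0,0.5],[0,0,0]],[[0,0,0.5],[0,0,0]],[[0,0,0],[0,0,0]]]' |sed -n '2p;4p'
python3 go.py 0.6275 0.1097 0.110 -4
```

```text
tcp_pos: [0.6273, 0.1107, 0.113]
contact_force: [0.2, -0.7, -2.0]
t 15.7 tcp [0.6273 0.1107 0.113 ] F [ 0.2 -0.7 -2. ] M [ 0.04 -0.01  0.05] w 0.0349 g 61.8 j7 1.32
turn [0.    0.    0.001] shift_cm after turn [-0.03 -0.1   0.3 ]
tcp_pos: [0.6276, 0.11, 0.093]
contact_force: [0.1, -0.8, -2.6]
t 16.2 tcp [0.6276 0.11   0.093 ] F [ 0.1 -0.8 -2.6] M [-0.04  0.04 -0.06] w 0.0347 g 61.8 j7 1.32
turn [ 0.     0.001 -0.   ] shift_cm after turn [ 0.01 -0.03 -1.7 ]
```

```bash

python3 -m crank '[[[0,0,0.5],[0,0,0]],[[0,0,0.3],[0,0,0]],[[0,0,0.2],[0,0,0]],[[0,0,0],[0,0,0]]]' |sed -n '2p;4p'
for i in 1 2 3; do python3 -m crank '[[[0,0,0.2],[0,0,0]],[[0,0,0.1],[0,0,0]],[[0,0,0],[0,0,0]]]' |sed -n '2p;4p'; done
```

```text
tcp_pos: [0.6281, 0.1102, 0.0836]
contact_force: [-0.7, 0.3, -2.1]
tcp_pos: [0.6281, 0.1101, 0.0808]
contact_force: [-0.9, -0.2, -3.0]
tcp_pos: [0.6281, 0.1101, 0.0777]
contact_force: [-1.0, -0.3, -2.5]
tcp_pos: [0.6281, 0.1101, 0.0747]
contact_force: [-1.0, 0.1, -3.6]
```

```bash

for i in 1 2 3 4; do python3 -m crank '[[[0,0,0.1],[0,0,0]],[[0,0,0.1],[0,0,0]],[[0,0,0],[0,0,0]]]' |sed -n '2p;4p'; done
```

```text
tcp_pos: [0.6281, 0.1101, 0.0728]
contact_force: [-1.9, -1.4, -2.8]
tcp_pos: [0.6282, 0.1101, 0.0719]
contact_force: [-5.5, -2.2, 7.5]
tcp_pos: [0.6283, 0.1101, 0.0715]
contact_force: [-10.6, -2.4, 20.3]
tcp_pos: [0.6284, 0.11, 0.0711]
contact_force: [-14.2, -2.5, 32.0]
```

```bash

python3 -m crank '[[[0.05,0,-0.4],[0,0,0]],[[0,0,0],[0,0,0]]]' |sed -n '2p;4p'; python3 go.py .6275 .11 .07 -4
for i in 1 2; do python3 -m crank '[[[0,0,0.03],[0,0,0.12]],[[0,0,0.03],[0,0,0.12]],[[0,0,0.03],[0,0,0.12]],[[0,0,0.03],[0,0,0.12]],[[0,0,0],[0,0,0]]]' |sed -n '2p;4p'; python3 go.py .6275 .11 .07 -4; done
```

```text
tcp_pos: [0.6282, 0.1102, 0.072]
contact_force: [-4.5, -1.9, 8.3]
t 18.9 tcp [0.6282 0.1102 0.072 ] F [-4.5 -1.9  8.3] M [-0.38  1.11 -0.03] w 0.0347 g 63.0 j7 1.33
turn [ 0.001  0.003 -0.   ] shift_cm after turn [ 0.06 -0.03  0.2 ]
tcp_pos: [0.6281, 0.1085, 0.0712]
contact_force: [-6.7, -3.7, 14.7]
t 19.4 tcp [0.6281 0.1085 0.0712] F [-6.7 -3.7 14.7] M [-1.    1.87  0.05] w 0.0349 g 64.0 j7 0.93
turn [-0.     0.002 -0.484] shift_cm after turn [0.07 0.14 0.12]
tcp_pos: [0.6275, 0.1083, 0.0709]
contact_force: [-13.3, -4.2, 25.4]
t 19.9 tcp [0.6275 0.1083 0.0709] F [-13.3  -4.2  25.4] M [-1.11  3.21 -0.01] w 0.0347 g 65.4 j7 0.55
turn [ 0.     0.001 -0.965] shift_cm after turn [0.01 0.17 0.09]
```

```bash

python3 -m crank '[[[0,0,-0.25],[0,0,0]],[[0,0,0],[0,0,0]]]' |sed -n '2p;4p'
python3 -m crank '[[[0,0,0],[0,0,0]],[[0,0,0],[0,0,0]],[[0,0,0],[0,0,0]],[[0,0,0],[0,0,0]]]' 8 |sed -n '2p;4p'
python3 -m crank '[[[0,0,0],[0,0,-0.15]],[[0,0,0],[0,0,-0.15]],[[0,0,0],[0,0,-0.15]],[[0,0,0],[0,0,-0.15]],[[0,0,0],[0,0,-0.15]]]' >/dev/null
python3 -m crank '[[[0,0,0],[0,0,-0.15]],[[0,0,0],[0,0,-0.15]],[[0,0,0],[0,0,-0.15]],[[0,0,0],[0,0,-0.15]],[[0,0,0],[0,0,-0.15]]]' >/dev/null
python3 -m crank '[[[0,0,0],[0,0,-0.15]],[[0,0,0],[0,0,-0.15]],[[0,0,0],[0,0,-0.15]],[[0,0,0],[0,0,-0.15]],[[0,0,0],[0,0,0]]]' >/dev/null
python3 go.py .6262 .1097 .07 60
python3 - <<'E'
from h import *
s,d=grab("scene"); C=cloud("scene",d)
cv2.imwrite("pics/n1.png",cv2.resize(s[200:300,260:390],(780,600),interpolation=2)[:,:,::-1])
E
```

```text
tcp_pos: [0.6272, 0.1088, 0.0716]
contact_force: [-7.6, -4.4, 11.1]
tcp_pos: [0.6282, 0.1107, 0.071]
contact_force: [0.7, 1.1, -0.5]
t 22.0 tcp [0.6281 0.11   0.071 ] F [-0.6 -0.2  0.6] M [-0.02  0.03  0.02] w 0.0803 g 0.0 j7 2.27
turn [-0.001  0.002  0.024] shift_cm after turn [0.12 0.14 0.1 ]
```

View pics/n1.png

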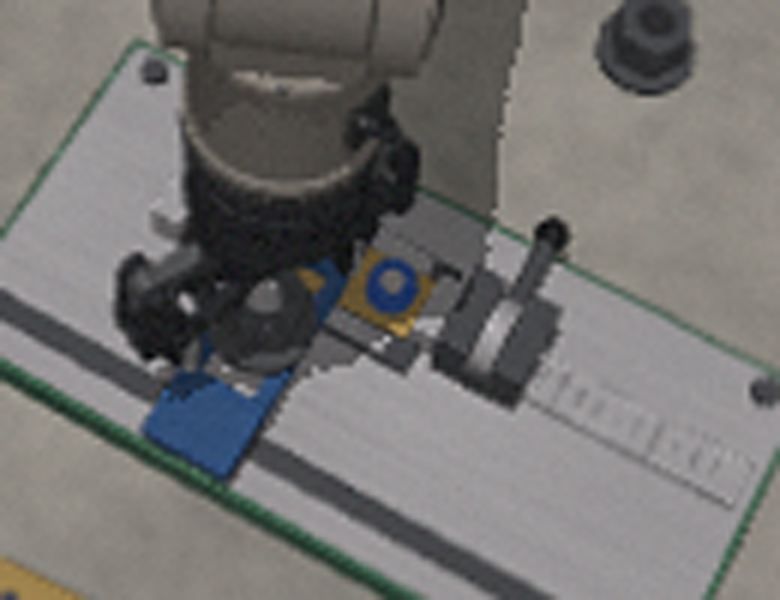

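The nut sits on the stud at about (265,320) in the crop, with the fingers open around it. I regrip it centred.

```bash

python3 -m crank '[[[0.12,0.1,0],[0,0,0.01]],[[0,0,0],[0,0,0]],[[0,0,0],[0,0,0]]]' 8 |sed -n '2p;4p'
python3 -m crank '[[[0,0,0],[0,0,0]],[[0,0,0],[0,0,0]],[[0,0,0],[0,0,0]],[[0,0,0],[0,0,0]],[[0,0,0],[0,0,0]]]' 2.5 40 |sed -n '2p;4,6p'
python3 go.py .6262 .1097 .07 60
for i in 1 2; do python3 -m crank '[[[0,0,0.03],[0,0,0.12]],[[0,0,0.03],[0,0,0.12]],[[0,0,0.03],[0,0,0.12]],[[0,0,0.03],[0,0,0.12]],[[0,0,0],[0,0,0]]]' |sed -n '2p;4p'; python3 go.py .6262 .1097 .07 60; done
```

```text
tcp_pos: [0.6263, 0.1098, 0.0711]
contact_force: [-0.1, -0.4, -0.5]
tcp_pos: [0.6263, 0.1097, 0.0712]
contact_force: [-1.0, -0.0, 1.1]
grip_width: 0.0349
gripper_force: 43.9
t 22.85 tcp [0.6263 0.1097 0.0712] F [-1.  -0.   1.1] M [ 0.03  0.12 -0.  ] w 0.0349 g 43.9 j7 2.26
turn [-0.001  0.002  0.013] shift_cm after turn [0.01 0.01 0.12]
tcp_pos: [0.6262, 0.1092, 0.0707]
contact_force: [-2.7, -0.8, 7.4]
t 23.35 tcp [0.6262 0.1092 0.0707] F [-2.7 -0.8  7.4] M [-0.21  0.79 -0.06] w 0.0354 g 44.7 j7 1.86
turn [-0.001  0.001 -0.471] shift_cm after turn [-0.04  0.03  0.07]
tcp_pos: [0.6262, 0.1092, 0.0705]
contact_force: [-7.6, -0.8, 17.2]
t 23.85 tcp [0.6262 0.1092 0.0705] F [-7.6 -0.8 17.2] M [-0.34  1.52  0.  ] w 0.0353 g 45.8 j7 1.47
turn [-0.001  0.002 -0.951] shift_cm after turn [-0.05  0.03  0.05]
```

```bash

for i in 1 2 3; do python3 -m crank '[[[0,0,0],[0,0,0.14]],[[0,0,0],[0,0,0.14]],[[0,0,0],[0,0,0.14]],[[0,0,0],[0,0,0.14]],[[0,0,0],[0,0,0.14]]]' >/dev/null; python3 go.py .6262 .1097 .07 60; done
```

```text
t 24.35 tcp [0.626  0.1088 0.0704] F [-6.5 -2.5 14.1] M [-0.5   1.48  0.24] w 0.035 g 45.4 j7 0.89
turn [ 0.     0.002 -1.653] shift_cm after turn [-0.09  0.03  0.04]
t 24.85 tcp [0.6259 0.1086 0.0706] F [-8.6 -3.  17.6] M [-0.74  1.93  0.13] w 0.0351 g 46.0 j7 0.33
turn [ 1.000e-03  1.000e-03 -2.353e+00] shift_cm after turn [-0.11  0.03  0.06]
t 25.35 tcp [0.6257 0.1087 0.0703] F [-7.  -1.5 17.2] M [-0.59  1.85  0.13] w 0.0349 g 45.8 j7 -0.24
turn [ 2.000e-03  0.000e+00 -3.053e+00] shift_cm after turn [-0.11  0.01  0.03]
```

It doesn't thread, so this nut is rejected. I lift it off and take it to the tray.

```bash

python3 -m crank '[[[0,0,-0.5],[0,0,0]],[[0,0,-0.5],[0,0,0]],[[0,0,-0.5],[0,0,0]],[[0,0,0],[0,0,0]]]' - 60 |sed -n '2p;4p'
python3 -m crank '[[[0,0,-2],[0,0,0]],[[0,0,-3],[0,0,0]],[[0,0,-3],[0,0,0]],[[0,0,-1],[0,0,0]],[[0,0,0],[0,0,0]]]' |sed -n '2p;4p'
python3 go.py .66 -.19 .16 -115
```

```text
tcp_pos: [0.6264, 0.1098, 0.0841]
contact_force: [-0.9, -0.9, -2.9]
tcp_pos: [0.627, 0.1097, 0.1747]
contact_force: [-0.6, 1.1, -3.1]
t 26.25 tcp [0.627  0.1097 0.1747] F [-0.6  1.1 -3.1] M [ 0.02 -0.04  0.01] w 0.0347 g 60.6 j7 -0.31
turn [ 0.004 -0.004  0.008] shift_cm after turn [-25.77  15.66   1.47]
```

```bash
python3 go.py .613 -.21 .16 -114.5
python3 -m crank '[[[-4,1.5,0],[0,0,0]],[[-4.4,2,0],[0,0,0]],[[-4.4,2,0],[0,0,0]],[[-4.4,2,0],[0,0,0]],[[-4.4,2,0],[0,0,0]]]' |sed -n '2p;4p'
python3 -m crank '[[[-4.4,2,0],[0,0,0]],[[-2.5,1.1,0],[0,0,0]],[[0,0,0],[0,0,0]],[[0,0,0],[0,0,0]]]' |sed -n '2p;4p'
python3 go.py .613 -.21 .03 -114.5
```

```text
t 26.25 tcp [0.627  0.1097 0.1747] F [-0.6  1.1 -3.1] M [ 0.02 -0.04  0.01] w 0.0347 g 60.6 j7 -0.31
turn [ 0.004 -0.004 -0.001] shift_cm after turn [-29.67  11.99   1.47]
tcp_pos: [0.6214, -0.1276, 0.1713]
contact_force: [1.3, 1.5, -3.0]
tcp_pos: [0.621, -0.2021, 0.1714]
contact_force: [-0.0, 0.5, -2.8]
t 27.15 tcp [ 0.621  -0.2021  0.1714] F [-0.   0.5 -2.8] M [ 0.   -0.02 -0.01] w 0.0349 g 60.4 j7 0.18
turn [-0.001 -0.001 -0.003] shift_cm after turn [-1.05 -0.4  14.14]
```

```bash

python3 -m crank '[[[-1,-0.4,4],[0,0,0]],[[0,0,4.5],[0,0,0]],[[0,0,4],[0,0,0]],[[0,0,1.6],[0,0,0]],[[0,0,0],[0,0,0]]]' |sed -n '2p;4p'
python3 -m crank '[[[0,0,0.3],[0,0,0]],[[0,0,0.3],[0,0,0]],[[0,0,0],[0,0,0]]]' |sed -n '2p;4p'
```

```text
tcp_pos: [0.6131, -0.2068, 0.0295]
contact_force: [0.0, -0.0, -2.3]
tcp_pos: [0.6156, -0.2095, 0.0277]
contact_force: [-0.5, 0.9, -2.0]
```

```bash

python3 -m crank '[[[0,0,0.3],[0,0,0]],[[0,0,0.2],[0,0,0]],[[0,0,0],[0,0,0]]]' |sed -n '2p;4p'
python3 -m crank '[[[0,0,0.1],[0,0,0]],[[0,0,0],[0,0,0]]]' |sed -n '2p;4p'
python3 -m crank '[[[0,0,0],[0,0,0]],[[0,0,0],[0,0,0]],[[0,0,0],[0,0,0]]]' 5 |sed -n '2p;4,5p'
python3 -m crank '[[[0,0,-3],[0,0,0]],[[0,0,-4],[0,0,0]],[[0,0,-4],[0,0,0]],[[0,0,-1],[0,0,0]]]' 5 |sed -n '2p;4,5p'
python3 go.py .370 .205 .13 -34.5
python3 - <<'E'
from h import *
from hexa import hexyaw
t,dt=grab("top","p_top.png"); s,ds=grab("scene","p_sc.png"); np.save("ds.npy",ds); np.save("dt.npy",dt)
for n,d in(("top",dt),("scene",ds)):
    C=cloud(n,d); P=C.reshape(-1,3)
    for c in((.370,.205),(.420,.077),(.613,-.21)):
        k=(np.hypot(*(P[:,:2]-c).T)<.05)&(P[:,2]>.028)&(P[:,2]<.05); print(n,c,k.sum(),P[k].mean(0).round(4) if k.any() else 0,hexyaw(n,C,np.array(c)) if c[1]>0 else "")
E
```

```text
tcp_pos: [0.6146, -0.2092, 0.0213]
contact_force: [0.1, -0.7, -2.8]
tcp_pos: [0.6147, -0.2094, 0.0204]
contact_force: [0.1, 0.2, -2.2]
tcp_pos: [0.6149, -0.2095, 0.0207]
contact_force: [0.1, -0.6, 0.5]
grip_width: 0.0499
tcp_pos: [0.6167, -0.2111, 0.1453]
contact_force: [-0.2, 0.2, -0.0]
grip_width: 0.0499
t 29.15 tcp [ 0.6167 -0.2111  0.1453] F [-0.2  0.2 -0. ] M [-0.07 -0.01 -0.02] w 0.0499 g 0.0 j7 0.22
turn [ 0.009  0.004 -1.398] shift_cm after turn [43.9  20.32  1.53]Traceback (most recent call last):
  File "<stdin>", line 7, in <module>
  File "hexa.py", line 5, in hexyaw
    q=onz(n,uv,.036)[:,:2]; q=q-(q.max(0)+q.min(0))/2*0-q.mean(0); z=q[:,0]+1j*q[:,1]
      ~~~^^^^^^^^^^^
  File "h.py", line 13, in onz
    c,d=ray(n,uv); z=np.broadcast_to(z,len(d)); s=(z-c[2])/d[:,2]
        ~~~^^^^^^
  File "h.py", line 9, in ray
    p=cv2.undistortPoints(np.array(uv,float).reshape(-1,1,2),k,np.array(m["D"],float)).reshape(-1,2)
      ~~~~~~~~~~~~~~~~~~~^^^^^^^^^^^^^^^^^^^^^^^^^^^^^^^^^^^^^^^^^^^^^^^^^^^^^^^^^^^^^
cv2.error: OpenCV(4.12.0) /io/opencv/modules/calib3d/src/undistort.dispatch.cpp:347: error: (-215:Assertion failed) CV_IS_MAT(_src) && CV_IS_MAT(_dst) && (_src->rows == 1 || _src->cols == 1) && (_dst->rows == 1 || _dst->cols == 1) && _src->cols + _src->rows - 1 == _dst->rows + _dst->cols - 1 && (CV_MAT_TYPE(_src->type) == CV_32FC2 || CV_MAT_TYPE(_src->type) == CV_64FC2) && (CV_MAT_TYPE(_dst->type) == CV_32FC2 || CV_MAT_TYPE(_dst->type) == CV_64FC2) in function 'cvUndistortPointsInternal'
```

```bash
cat > find.py <<'E'
from hexa import *
def find(ds,region):
    x0,x1,y0,y1=region
    for n,d in ds.items():
        C=cloud(n,d); m=((C[...,2]>.027)&(C[...,2]<.05)&(C[...,0]>x0)&(C[...,0]<x1)&(C[...,1]>y0)&(C[...,1]<y1)).astype(np.uint8)
        k,l,st,_=cv2.connectedComponentsWithStats(m)
        for i in range(1,k):
            if st[i,4]>40: c=C[l==i].mean(0); print(n,st[i,4],c.round(4),"corners at",hexyaw(n,C,c[:2])[:2])
E
python3 - <<'E'
from find import *
find(dict(top=np.load("dt.npy"),scene=np.load("ds.npy")),(.28,.48,-.1,.45))
find(dict(top=np.load("dt.npy"),scene=np.load("ds.npy")),(.54,.69,-.3,-.12))
E
```

```text
scene 94 [0.4229 0.0765 0.0342] corners at (np.float64(-10.3), np.float64(0.15))
scene 99 [0.3721 0.2065 0.0336] corners at (np.float64(29.8), np.float64(0.196))
scene 164 [ 0.6176 -0.1398  0.0422] corners at (np.float64(2.8), np.float64(0.785))
scene 112 [ 0.6178 -0.2071  0.0377] corners at (np.float64(6.5), np.float64(0.18))
```

View pics/p_sc.png

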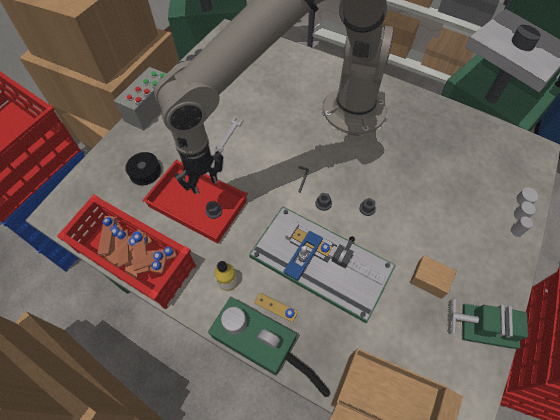

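The first nut is in the tray at (213,210); the other two stand unmoved at (324,201) and (369,207).

```bash

for i in 1 2 3; do python3 -m crank '[[[0,0,0],[0,0,-0.15]],[[0,0,0],[0,0,-0.15]],[[0,0,0],[0,0,-0.15]],[[0,0,0],[0,0,-0.15]],[[0,0,0],[0,0,-0.15]]]' 8.5 >/dev/null; done
python3 -m crank '[[[0,0,0],[0,0,-0.15]],[[0,0,0],[0,0,-0.15]],[[0,0,0],[0,0,-0.15]],[[0,0,0],[0,0,-0.15]],[[0,0,0],[0,0,0]]]' >/dev/null
python3 go.py .4215 .0767 .13 49.5
```

```text
t 31.25 tcp [ 0.6134 -0.2089  0.1385] F [-0.3  0.1  0.3] M [-0.01  0.02  0.  ] w 0.085 g 0.0 j7 2.65
turn [ 0.002  0.002 -0.012] shift_cm after turn [-9.25 33.13  0.85]
```

```bash

python3 -m crank '[[[-0.9,3,0],[0,0,0]],[[-1.2,4.3,0],[0,0,0]],[[-1.2,4.3,0],[0,0,0]],[[-1.2,4.3,0],[0,0,0]],[[-1.2,4.3,0],[0,0,0]]]' |sed -n '2p;4p'
python3 -m crank '[[[-1.2,4.3,0],[0,0,0]],[[-1.2,4.3,0],[0,0,0]],[[-1.1,4.2,0],[0,0,0]],[[0,0,0],[0,0,0]],[[0,0,0],[0,0,0]]]' |sed -n '2p;4p'
python3 go.py .4215 .0767 .025 49.5
```

```text
tcp_pos: [0.4984, -0.0317, 0.1394]
contact_force: [1.0, 1.1, 0.8]
tcp_pos: [0.4263, 0.0781, 0.1397]
contact_force: [-0.2, -1.6, -0.1]
t 32.25 tcp [0.4263 0.0781 0.1397] F [-0.2 -1.6 -0.1] M [-0.04  0.01  0.04] w 0.0853 g 0.0 j7 2.06
turn [-0.     0.001 -0.014] shift_cm after turn [ 0.42  0.27 11.47]
```

```bash

python3 -m crank '[[[0.4,0.2,3],[0,0,-0.01]],[[0,0,4],[0,0,0]],[[0,0,4],[0,0,0]],[[0,0,0],[0,0,0]],[[0,0,0],[0,0,0]]]' |sed -n '2p;4p'
python3 go.py .4215 .0767 .0145 49.5
python3 - <<'E'
from find import *
d=grab("scene")[1]
find(dict(scene=d),(.28,.48,.15,.3))
C=cloud("scene",d);P=C.reshape(-1,3);k=(np.hypot(P[:,0]-.4215,P[:,1]-.0767)<.015)&(P[:,2]<.06)&(P[:,2]>.0); print(k.sum(),P[k].mean(0))
E
```

```text
tcp_pos: [0.4232, 0.0748, 0.03]
contact_force: [0.1, 0.6, 1.0]
t 32.75 tcp [0.4232 0.0748 0.03  ] F [0.1 0.6 1. ] M [-0.01 -0.06  0.02] w 0.0854 g 0.0 j7 2.01
turn [-0.    -0.    -0.007] shift_cm after turn [-0.04  0.25  1.55]
scene 96 [0.3723 0.2067 0.0343] corners at (np.float64(28.6), np.float64(0.222))
63 [0.41754001 0.07565408 0.02811061]
```

```bash

python3 -m crank '[[[0,0.2,0.8],[0,0,0]],[[0,0,0.75],[0,0,0]],[[0,0,0],[0,0,0]]]' |sed -n '2p;4p'
python3 -m crank '[[[0,0,0],[0,0,0]],[[0,0,0],[0,0,0]],[[0,0,0],[0,0,0]],[[0,0,0],[0,0,0]],[[0,0,0],[0,0,0]]]' 2.5 30 |sed -n '2p;4,6p'
python3 -m crank '[[[0,0,0],[0,0,0]],[[0,0,0],[0,0,0]]]' 2.5 60 |sed -n '2p;4,6p'
python3 -m crank '[[[0,0,-3],[0,0,0]],[[0,0,-4],[0,0,0]],[[0,0,-4],[0,0,0]],[[0,0,-3],[0,0,0]],[[0,0,0],[0,0,0]]]' |sed -n '2p;4,6p'
python3 go.py .627 .1097 .13 49.5
```

```text
tcp_pos: [0.4217, 0.0772, 0.0147]
contact_force: [0.1, -0.5, -0.2]
tcp_pos: [0.4219, 0.0773, 0.015]
contact_force: [-1.0, -0.0, 5.6]
grip_width: 0.0354
gripper_force: 30.3
tcp_pos: [0.4219, 0.0772, 0.0151]
contact_force: [-1.9, 0.0, 8.9]
grip_width: 0.0347
gripper_force: 59.4
tcp_pos: [0.4237, 0.0776, 0.158]
contact_force: [1.6, 0.3, -3.8]
grip_width: 0.0346
gripper_force: 62.6
t 34.3 tcp [0.4237 0.0776 0.158 ] F [ 1.6  0.3 -3.8] M [ 0.01 -0.09 -0.01] w 0.0346 g 62.6 j7 2.07
turn [-0.005  0.008 -0.004] shift_cm after turn [-15.64 -13.38   2.8 ]
```

```bash

python3 -m crank '[[[-3,-2.5,0],[0,0,0]],[[-3.4,-3,0],[0,0,0]],[[-3.4,-3,0],[0,0,0]],[[-3.4,-3,0],[0,0,0]],[[-2.2,-1.7,0],[0,0,0]]]' |sed -n '2p;4p'
python3 -m crank '[[[0,0,1.5],[0,0,0]],[[0,0,1],[0,0,0]],[[0,0,0],[0,0,0]]]' |sed -n '2p;4p'
python3 go.py .6262 .1097 .09 49.5
```

```text
tcp_pos: [0.624, 0.1074, 0.1526]
contact_force: [0.2, -0.2, -3.2]
tcp_pos: [0.6185, 0.1069, 0.1264]
contact_force: [-0.5, -0.6, -3.4]
t 35.1 tcp [0.6185 0.1069 0.1264] F [-0.5 -0.6 -3.4] M [-0.01  0.07 -0.03] w 0.0348 g 62.3 j7 2.11
turn [ 0.003 -0.004 -0.003] shift_cm after turn [-0.71 -0.4   3.64]
```

```bash

python3 -m crank '[[[-0.7,-0.4,0],[0.002,-0.003,0]],[[0,0,0],[0,0,0]],[[0,0,1],[0,0,0]],[[0,0,1],[0,0,0]],[[0,0,0],[0,0,0]]]' |sed -n '2p;4p'
python3 go.py .6262 .1097 .09 49.5
python3 -m crank '[[[0,0,0.6],[0,0,0]],[[0,0,0.5],[0,0,0]],[[0,0,0.5],[0,0,0]],[[0,0,0.4],[0,0,0]],[[0,0,0],[0,0,0]]]' |sed -n '2p;4p'
python3 -m crank '[[[0,0,0.4],[0,0,0]],[[0,0,0.4],[0,0,0]],[[0,0,0.2],[0,0,0]],[[0,0,0],[0,0,0]]]' |sed -n '2p;4p'
```

```text
tcp_pos: [0.6281, 0.11, 0.1081]
contact_force: [-1.1, -1.6, -4.4]
t 35.6 tcp [0.6281 0.11   0.1081] F [-1.1 -1.6 -4.4] M [-0.01  0.04  0.01] w 0.0348 g 62.4 j7 2.1
turn [-0.001  0.002 -0.004] shift_cm after turn [0.15 0.13 1.81]
tcp_pos: [0.6286, 0.1109, 0.0896]
contact_force: [-3.5, 0.4, -6.4]
tcp_pos: [0.6279, 0.1108, 0.0788]
contact_force: [-4.9, 1.4, -5.4]
```

```bash

python3 -m crank '[[[0.15,0.1,0],[0,0,0]],[[0,0,0],[0,0,0]]]' |sed -n '2p;4p'
for i in 1 2 3 4; do python3 -m crank '[[[0,0,0.15],[0,0,0]],[[0,0,0.1],[0,0,0]],[[0,0,0],[0,0,0]]]' |sed -n '2p;4p'; done
```

```text
tcp_pos: [0.6277, 0.11, 0.0798]
contact_force: [-3.5, 1.4, -5.3]
tcp_pos: [0.6278, 0.1101, 0.0776]
contact_force: [-4.4, 1.0, -2.5]
tcp_pos: [0.6278, 0.1102, 0.0752]
contact_force: [-4.8, 1.8, -1.6]
tcp_pos: [0.6278, 0.1104, 0.0727]
contact_force: [-5.2, 2.3, -2.6]
tcp_pos: [0.6278, 0.1104, 0.0702]
contact_force: [-5.0, 2.3, -2.0]
```

```bash

python3 -m crank '[[[0.04,0.16,0],[0,0,0]],[[0,0,0.1],[0,0,0]],[[0,0,0],[0,0,0]]]' |sed -n '2p;4p'
for i in 1 2 3 4; do python3 -m crank '[[[0,0,0.1],[0,0,0]],[[0,0,0.05],[0,0,0]],[[0,0,0],[0,0,0]]]' |sed -n '2p;4p'; done
```

```text
tcp_pos: [0.6276, 0.1105, 0.0695]
contact_force: [-1.9, -0.6, -2.0]
tcp_pos: [0.6277, 0.1106, 0.0691]
contact_force: [-5.2, -0.5, 7.6]
tcp_pos: [0.6278, 0.1106, 0.069]
contact_force: [-8.0, -2.8, 17.4]
tcp_pos: [0.6278, 0.1106, 0.0688]
contact_force: [-11.9, -2.5, 27.3]
tcp_pos: [0.6279, 0.1106, 0.0686]
contact_force: [-16.1, -2.2, 38.2]
```

```bash

python3 -m crank '[[[0,0,-0.42],[0,0,0]],[[0,0,0],[0,0,0]]]' |sed -n '2p;4p'
for i in 1 2; do python3 -m crank '[[[0,0,0.033],[0,0,0.12]],[[0,0,0.033],[0,0,0.12]],[[0,0,0.033],[0,0,0.12]],[[0,0,0.033],[0,0,0.12]],[[0,0,0],[0,0,0]]]' >/dev/null; python3 go.py .6262 .1097 .07 60; done
```

```text
tcp_pos: [0.6277, 0.1106, 0.0691]
contact_force: [-5.3, -1.0, 13.3]
t 40.1 tcp [0.628  0.1096 0.0677] F [-5.3 -1.6 14.1] M [-0.56  1.28 -0.1 ] w 0.0347 g 64.7 j7 1.7
turn [-0.005  0.006 -0.672] shift_cm after turn [ 0.09  0.16 -0.23]
t 40.6 tcp [0.628  0.109  0.0665] F [-5.8 -4.  15. ] M [-0.95  1.41 -0.12] w 0.0345 g 64.9 j7 1.3
turn [-0.004  0.007 -1.152] shift_cm after turn [ 0.03  0.19 -0.35]
```

```bash

for i in 1 2 3; do python3 -m crank '[[[0.04,0,0.033],[0,0,0.12]],[[0,0,0.033],[0,0,0.12]],[[0,0,0.033],[0,0,0.12]],[[0,0,0.033],[0,0,0.12]],[[0,0,0],[0,0,0]]]' >/dev/null; python3 go.py .6262 .1097 .07 60; done
```

```text
t 41.1 tcp [0.6277 0.1084 0.0652] F [-5.5 -5.  15.5] M [-1.11  1.36 -0.1 ] w 0.0345 g 64.9 j7 0.91
turn [-0.003  0.008 -1.632] shift_cm after turn [-0.03  0.2  -0.48]
t 41.6 tcp [0.6273 0.1081 0.0639] F [-6.4 -5.8 16.8] M [-1.28  1.57 -0.11] w 0.0348 g 65.2 j7 0.53
turn [-1.000e-03  9.000e-03 -2.112e+00] shift_cm after turn [-0.09  0.17 -0.61]
t 42.1 tcp [0.6265 0.1079 0.0626] F [-8.  -6.  18.7] M [-1.39  1.94 -0.14] w 0.0347 g 65.3 j7 0.14
turn [ 0.     0.009 -2.593] shift_cm after turn [-0.14  0.12 -0.74]
```

```bash

for i in 1 2 3; do python3 -m crank '[[[0.03,0.03,0.033],[0,0,0.12]],[[0,0,0.033],[0,0,0.12]],[[0,0,0],[0,0,0]]]' - 90 >/dev/null; python3 go.py .6262 .1097 .07 60; done
```

```text
t 42.4 tcp [0.6263 0.108  0.0621] F [-10.5  -7.3  20.6] M [-1.43  2.47 -0.19] w 0.0343 g 89.9 j7 -0.05
turn [ 1.000e-03  8.000e-03 -2.833e+00] shift_cm after turn [-0.15  0.09 -0.79]
t 42.7 tcp [0.626  0.1082 0.0613] F [-13.2  -6.1  23.6] M [-1.37  2.91 -0.13] w 0.0342 g 90.1 j7 -0.24
turn [ 1.000e-03  6.000e-03 -3.073e+00] shift_cm after turn [-0.14  0.05 -0.87]
t 43.0 tcp [0.6258 0.1083 0.0612] F [-15.5  -6.2  29.4] M [-1.25  3.68 -0.37] w 0.0343 g 90.8 j7 -0.43
turn [-1.00e-03 -4.00e-03  2.97e+00] shift_cm after turn [-0.14  0.03 -0.88]
```

```bash

for i in 1 2 3 4; do python3 -m crank '[[[0,0,-0.05],[0,0,0.06]],[[0,0,-0.03],[0,0,0.06]],[[0,0,0],[0,0,0]]]' - 110 >/dev/null; python3 go.py .6262 .1097 .07 -130; done
```

```text
t 43.3 tcp [0.6257 0.1083 0.0613] F [-13.9  -6.7  22.4] M [-1.28  3.16 -0.13] w 0.0339 g 107.8 j7 -0.53
turn [ 0.003 -0.001 -0.115] shift_cm after turn [ 0.14 -0.05 -0.87]
t 43.6 tcp [0.6254 0.1085 0.0614] F [-11.5  -5.6  16.3] M [-1.22  2.79 -0.12] w 0.034 g 108.3 j7 -0.63
turn [ 0.003 -0.001 -0.234] shift_cm after turn [ 0.14 -0.02 -0.86]
t 43.9 tcp [0.6252 0.1087 0.0614] F [-9.7 -6.  11.4] M [-1.11  2.3  -0.13] w 0.0336 g 108.9 j7 -0.72
turn [ 0.003 -0.    -0.354] shift_cm after turn [ 0.15  0.01 -0.86]
t 44.2 tcp [0.6248 0.1087 0.0614] F [-8.  -7.4  4.8] M [-1.11  1.95 -0.02] w 0.0339 g 109.5 j7 -0.82
turn [ 0.003  0.001 -0.473] shift_cm after turn [ 0.16  0.04 -0.86]
```

```bash

for i in 1 2 3 4; do python3 -m crank '[[[0,0,0],[0,0,0.06]],[[0,0,0],[0,0,0.06]],[[0,0,0],[0,0,0]]]' - 110 >/dev/null; python3 go.py .6262 .1097 .07 -130; done
```

```text
t 44.5 tcp [0.6247 0.1088 0.0613] F [-7.8 -5.8  4.4] M [-1.13  2.04  0.25] w 0.0334 g 110.2 j7 -0.92
turn [ 0.003  0.001 -0.593] shift_cm after turn [ 0.17  0.05 -0.87]
t 44.8 tcp [0.6244 0.1089 0.0612] F [-8.9 -6.   3.9] M [-1.11  2.13  0.72] w 0.0338 g 110.5 j7 -1.02
turn [ 0.003  0.001 -0.711] shift_cm after turn [ 0.18  0.08 -0.88]
t 45.1 tcp [0.6243 0.109  0.0611] F [-9.6 -6.2  3.3] M [-1.13  2.13  1.19] w 0.0338 g 110.7 j7 -1.12
turn [ 0.003  0.002 -0.829] shift_cm after turn [ 0.18  0.1  -0.89]
t 45.4 tcp [0.6241 0.1092 0.061 ] F [-10.   -7.3   3.5] M [-1.14  2.13  1.61] w 0.034 g 110.9 j7 -1.22
turn [ 0.003  0.002 -0.948] shift_cm after turn [ 0.17  0.12 -0.9 ]
```

```bash

python3 -m crank '[[[0,0,0],[0,0,0.06]],[[0,0,0],[0,0,0.06]],[[-0.1,0,0],[0,0,0]],[[0,0,0],[0,0,0]]]' >/dev/null; python3 go.py .6262 .1097 .07 -180
python3 -m crank '[[[0,0,0],[0,0,-0.03]],[[0,0,0],[0,0,-0.03]],[[0,0,0],[0,0,0]]]' - 40 >/dev/null; python3 go.py .6262 .1097 .07 -180
python3 -m crank '[[[0,0,0],[0,0,0]],[[0,0,0],[0,0,0]],[[0,0,0],[0,0,0]],[[0,0,0],[0,0,0]]]' 8 |sed -n '2p;4,5p'
python3 -m crank '[[[0,0,-3],[0,0,0]],[[0,0,-4],[0,0,0]],[[0,0,-3],[0,0,0]],[[4.5,0,0],[0,0,0]],[[4.5,0,0],[0,0,0]]]' |sed -n '2p;4,5p'
python3 -m crank '[[[0,-4,0],[0,0,0]],[[0,-4.5,0],[0,0,0]],[[0,-4,0],[0,0,0]],[[0,0,0],[0,0,0]]]' |sed -n '2p;4,5p'
python3 go.py .6262 .1097 .07 -180
python3 - <<'E'
from h import *
t,dt=grab("top"); s,ds=grab("scene")
a=cv2.resize(t[160:240,165:265],(500,400),interpolation=2); b=cv2.resize(s[215:315,255:365],(330,300),interpolation=2)
cv2.imwrite("pics/q.png",np.hstack([a[:400,:460],np.pad(b,((0,100),(0,0),(0,0)))])[:,:,::-1])
for n,d in(("top",dt),("scene",ds)):
    P=cloud(n,d).reshape(-1,3); r=np.hypot(P[:,0]-.626,P[:,1]-.1097); k=(r<.018)&(r>.011)&(P[:,2]>.06); print(n,k.sum(),np.percentile(P[k,2],[20,50,80]) if k.any() else 0)
E
```

```text
t 45.8 tcp [0.624  0.1094 0.0609] F [-5.8 -7.6 -0.9] M [-1.28  1.35  1.75] w 0.0336 g 110.7 j7 -1.32
turn [ 0.004 -0.002 -0.194] shift_cm after turn [ 0.22 -0.03 -0.91]
t 46.1 tcp [0.6241 0.1093 0.0609] F [-5.2 -4.8 -1.7] M [-0.91  1.29 -1.3 ] w 0.0336 g 110.5 j7 -1.27
turn [ 0.001 -0.002 -0.143] shift_cm after turn [ 0.21 -0.04 -0.91]
tcp_pos: [0.6267, 0.1128, 0.0623]
contact_force: [0.8, -0.7, 0.5]
grip_width: 0.0798
tcp_pos: [0.716, 0.1016, 0.1644]
contact_force: [0.2, 0.3, 0.0]
grip_width: 0.0801
tcp_pos: [0.7318, 0.2334, 0.1615]
contact_force: [-0.8, 0.1, -1.1]
grip_width: 0.08
t 47.4 tcp [0.7318 0.2334 0.1615] F [-0.8  0.1 -1.1] M [0.07 0.04 0.04] w 0.08 g 0.0 j7 -1.54
turn [-0.006 -0.005 -0.126] shift_cm after turn [-10.56  12.37   9.15]
top 80 [0.07927279 0.08150816 0.08295382]
scene 82 [0.07867181 0.08083252 0.08221568]
```

View pics/q.png

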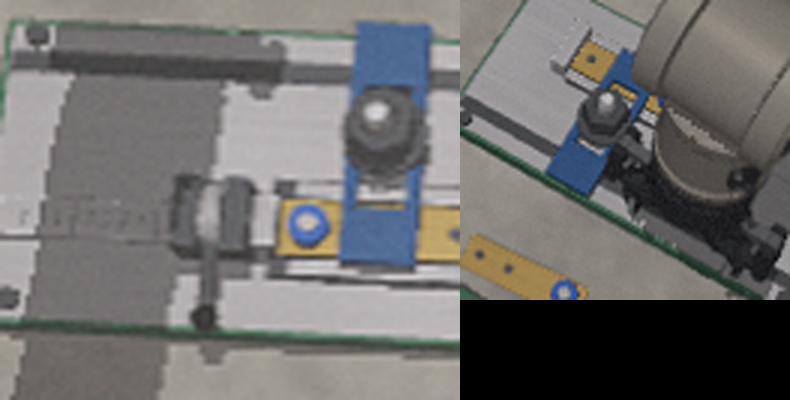

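The nut sits on the strap (top crop (385,130)), with its top at about 81 mm, so the collar is at about 46 mm. My back-off produced a reverse torque, so I regrip and tighten once more.

```bash

python3 -m crank '[[[0,4,0],[0,0,0]],[[0,4.5,0],[0,0,0]],[[0,4,0],[0,0,0]],[[-4.5,0,0],[0,0,0]],[[-4.5,0,0],[0,0,0]]]' |sed -n '2p;4,5p'
python3 -m crank '[[[0,0,0],[0,0,0]],[[0,0,0],[0,0,0]]]' |sed -n '2p'
python3 go.py .6255 .1097 .10 -172
```

```text
tcp_pos: [0.6244, 0.1066, 0.1624]
contact_force: [0.5, 1.1, 0.9]
grip_width: 0.08
tcp_pos: [0.6246, 0.1112, 0.1624]
t 48.2 tcp [0.6246 0.1112 0.1624] F [ 0.9 -0.6  0.1] M [-0.03 -0.05 -0.03] w 0.0802 g 0.0 j7 -1.35
turn [-0.003 -0.006 -0.28 ] shift_cm after turn [0.07 0.16 6.24]
```

```bash

python3 -m crank '[[[0.05,0.15,3],[0,0,0]],[[0,0,4],[0,0,0]],[[0,0,2.5],[0,0,0]],[[0,0,0.6],[0,0,0]],[[0,0,0],[0,0,0]]]' |sed -n '2p;4,5p'
python3 go.py .6255 .1097 .0615 -188
python3 -m crank '[[[0,0,0],[0,0,0]],[[0,0,0],[0,0,0]],[[0,0,0],[0,0,0]],[[0,0,0],[0,0,0]],[[0,0,0],[0,0,0]]]' 2.5 110 |sed -n '2p;4,6p'
for i in 1 2 3; do python3 -m crank '[[[0,0,0],[0,0,0.05]],[[0,0,0],[0,0,0.05]],[[0,0,0],[0,0,0]]]' >/dev/null; python3 go.py .6262 .1097 .0615 -188; done
```

```text
tcp_pos: [0.627, 0.1097, 0.0609]
contact_force: [0.1, -0.2, 0.8]
grip_width: 0.0799
t 48.7 tcp [0.627  0.1097 0.0609] F [ 0.1 -0.2  0.8] M [ 0.02 -0.04 -0.05] w 0.0799 g 0.0 j7 -1.27
turn [-0.001 -0.006  0.001] shift_cm after turn [-0.15  0.02 -0.06]
tcp_pos: [0.627, 0.1088, 0.0631]
contact_force: [-2.5, -3.5, 9.1]
grip_width: 0.0335
gripper_force: 110.1
t 49.5 tcp [0.6277 0.1085 0.0631] F [-1.4 -6.2  7.4] M [-1.2  -0.01  2.23] w 0.0335 g 115.9 j7 -1.35
turn [ 0.001 -0.009 -0.095] shift_cm after turn [-0.17 -0.09  0.16]
t 49.8 tcp [0.6274 0.1084 0.0631] F [-1.6 -4.9  8.6] M [-1.36  0.26  2.09] w 0.0333 g 115.8 j7 -1.43
turn [ 0.001 -0.009 -0.194] shift_cm after turn [-0.14 -0.12  0.16]
t 50.1 tcp [0.6272 0.1084 0.0629] F [-1.  -6.7  6.7] M [-1.44  0.26  2.53] w 0.0335 g 116.5 j7 -1.52
turn [ 0.001 -0.008 -0.293] shift_cm after turn [-0.11 -0.11  0.14]
```

```bash

python3 -m crank '[[[0,0,0],[0,0,0]],[[0,0,0],[0,0,0]],[[0,0,0],[0,0,0]],[[0,0,0],[0,0,0]]]' 8 |sed -n '2p;4,5p'
python3 -m crank '[[[0,0,-3],[0,0,0]],[[0,0,-4],[0,0,0]],[[0,0,-3],[0,0,0]],[[0,0,0],[0,0,0.148]],[[0,0,0],[0,0,0]]]' 8.5 |sed -n '2p;4,5p'
python3 go.py .3702 .2052 .13 -213.5
python3 - <<'E'
from find import *
find(dict(scene=grab("scene")[1],top=grab("top")[1]),(.28,.5,.0,.4))
E
```

```text
tcp_pos: [0.6262, 0.1111, 0.0611]
contact_force: [-0.4, -0.5, 0.6]
grip_width: 0.0802
tcp_pos: [0.626, 0.1109, 0.1616]
contact_force: [-0.3, 0.9, -0.7]
grip_width: 0.0848
t 51.0 tcp [0.626  0.1109 0.1616] F [-0.3  0.9 -0.7] M [-0.02  0.05  0.  ] w 0.0848 g 0.0 j7 -1.72
turn [-0.006 -0.004 -0.003] shift_cm after turn [-26.53   6.25   3.16]
scene 99 [0.3724 0.2073 0.0339] corners at (np.float64(26.7), np.float64(0.178))
top 116 [0.3686 0.2034 0.0356] corners at (np.float64(26.9), np.float64(0.173))
```

```bash

python3 -m crank '[[[-3,0.7,0],[0,0,0]],[[-4.4,1.1,0],[0,0,0]],[[-4.4,1.1,0],[0,0,0]],[[-4.4,1.1,0],[0,0,0]],[[-4.4,1,0],[0,0,0]]]' |sed -n '2p;4p'
python3 -m crank '[[[-3.9,0.9,2],[0,0,0]],[[-2,0.4,3],[0,0,0]],[[0,0,3],[0,0,0]],[[0,0,0],[0,0,0]],[[0,0,0],[0,0,0]]]' |sed -n '2p;4p'
python3 go.py .3704 .2052 .03 -213.5
```

```text
tcp_pos: [0.4241, 0.1829, 0.159]
contact_force: [-0.3, 1.5, -0.4]
tcp_pos: [0.3706, 0.2042, 0.0799]
contact_force: [0.4, 0.7, 1.0]
t 52.1 tcp [0.3706 0.2042 0.0799] F [0.4 0.7 1. ] M [-0.06 -0.03  0.03] w 0.0855 g 0.0 j7 -1.83
turn [-0.003 -0.004 -0.001] shift_cm after turn [-0.08 -0.07  4.99]
```

```bash

python3 -m crank '[[[0,0,3],[0,0,0]],[[0,0,2],[0,0,0]],[[0,0,1],[0,0,0]],[[0,0,0.5],[0,0,0]],[[0,0,0],[0,0,0]]]' |sed -n '2p;4p'
python3 go.py .3704 .2052 .0145 -213.5
python3 -m crank '[[[0,0,0],[0,0,0]],[[0,0,0],[0,0,0]],[[0,0,0],[0,0,0]],[[0,0,0],[0,0,0]],[[0,0,0],[0,0,0]]]' 2.5 30 |sed -n '2p;4,6p'
python3 -m crank '[[[0,0,0],[0,0,0]],[[0,0,0],[0,0,0]]]' 2.5 60 |sed -n '2p;4,6p'
python3 -m crank '[[[0,0,-3],[0,0,0]],[[0,0,-4],[0,0,0]],[[0,0,-4],[0,0,0]],[[0,0,-3],[0,0,0]],[[0,0,0],[0,0,0]]]' |sed -n '2p;4,6p'
python3 go.py .613 -.31 .15 -213.5
```

```text
tcp_pos: [0.372, 0.2048, 0.0153]
contact_force: [-0.3, -0.3, 0.2]
t 52.6 tcp [0.372  0.2048 0.0153] F [-0.3 -0.3  0.2] M [ 0.   -0.08 -0.01] w 0.085 g 0.0 j7 -1.7
turn [-0.005 -0.005 -0.002] shift_cm after turn [-0.15  0.05  0.08]
tcp_pos: [0.3711, 0.2052, 0.0152]
contact_force: [-1.7, 0.2, 7.5]
grip_width: 0.0357
gripper_force: 29.2
tcp_pos: [0.3711, 0.2052, 0.0154]
contact_force: [-2.0, 0.0, 11.1]
grip_width: 0.0348
gripper_force: 58.6
tcp_pos: [0.3715, 0.2056, 0.1571]
contact_force: [-0.1, 1.1, -3.8]
grip_width: 0.0346
gripper_force: 63.3
t 53.8 tcp [0.3715 0.2056 0.1571] F [-0.1  1.1 -3.8] M [ 0.02 -0.08  0.01] w 0.0346 g 63.3 j7 -1.99
turn [-0.009 -0.005 -0.001] shift_cm after turn [48.6  29.66  0.71]
```

```bash

python3 -m crank '[[[2.5,1.5,0],[0,0,0]],[[3.8,2.3,0],[0,0,0]],[[3.8,2.3,0],[0,0,0]],[[3.8,2.3,0],[0,0,0]],[[3.8,2.3,0],[0,0,0]]]' |sed -n '2p;4p'
python3 -m crank '[[[3.8,2.3,0],[0,0,0]],[[3.8,2.3,0],[0,0,0]],[[3.8,2.3,0],[0,0,0]],[[3.8,2.3,0],[0,0,0]],[[3.8,2.3,0],[0,0,0]]]' |sed -n '2p;4p'
python3 -m crank '[[[3.8,2.3,0],[0,0,0]],[[3.8,2.3,0],[0,0,0]],[[2.5,2,0],[0,0,0]],[[0,0,0],[0,0,0]],[[0,0,0],[0,0,0]]]' |sed -n '2p;4p'
python3 go.py .613 -.31 .03 -213.5
```

```text
tcp_pos: [0.4577, 0.0165, 0.1535]
contact_force: [1.3, 0.7, -2.4]
tcp_pos: [0.5526, -0.1842, 0.1529]
contact_force: [-0.2, 0.2, -2.7]
tcp_pos: [0.5993, -0.2944, 0.1528]
contact_force: [0.4, 0.1, -3.3]
t 55.3 tcp [ 0.5993 -0.2944  0.1528] F [ 0.4  0.1 -3.3] M [ 0.04 -0.02  0.01] w 0.035 g 63.2 j7 -1.21
turn [-0.005 -0.    -0.003] shift_cm after turn [ 2.01  0.55 12.28]
```

```bash

python3 -m crank '[[[2,0.5,2],[0,0,0]],[[0,0,4],[0,0,0]],[[0,0,4],[0,0,0]],[[0,0,2],[0,0,0]],[[0,0,0.5],[0,0,0]]]' |sed -n '2p;4p'
python3 -m crank '[[[0,0,0],[0,0,0]],[[0,0,0.3],[0,0,0]],[[0,0,0],[0,0,0]]]' |sed -n '2p;4p'
```

```text
tcp_pos: [0.6136, -0.3064, 0.0268]
contact_force: [-0.5, -0.4, -3.4]
tcp_pos: [0.6161, -0.3096, 0.0288]
contact_force: [-0.2, -0.4, -3.0]
```

```bash

python3 -m crank '[[[0,0,0.3],[0,0,0]],[[0,0,0.3],[0,0,0]],[[0,0,0.2],[0,0,0]],[[0,0,0],[0,0,0]]]' |sed -n '2p;4p'
python3 -m crank '[[[0,0,0],[0,0,0]],[[0,0,0],[0,0,0]],[[0,0,0],[0,0,0]]]' 5 |sed -n '2p;4,5p'
python3 -m crank '[[[0,0,-3],[0,0,0]],[[0,0,-4],[0,0,0]],[[0,0,-4],[0,0,0]],[[0,0,-4],[0,0,0]],[[0,0,-3],[0,0,0]]]' 5 |sed -n '2p;4,5p'
python3 -m crank '[[[-4,0,0],[0,0,0]],[[-4,0,0],[0,0,0]],[[-4,0,0],[0,0,0]],[[0,0,0],[0,0,0]]]' |sed -n '2p;4,5p'
python3 - <<'E'
from find import *
t,dt=grab("top","z_top.png"); s,ds=grab("scene","z_sc.png")
cv2.imwrite("pics/z.png",np.vstack([cv2.resize(t[150:290,150:430],(560,280)),cv2.resize(s[150:300,140:420],(560,300))])[:,:,::-1])
for n,d in(("top",dt),("scene",ds)):
    P=cloud(n,d).reshape(-1,3); r=np.hypot(P[:,0]-.626,P[:,1]-.1097); k=(r<.018)&(r>.011)&(P[:,2]>.06); print(n,k.sum(),np.percentile(P[k,2],[20,50,80]) if k.any() else 0)
    k=(abs(P[:,0]-.514)<.012)&(abs(P[:,1]-.209)<.012)&(P[:,2]>.04); print("ball",P[k,2].max() if k.any() else 0)
E
```

```text
tcp_pos: [0.6155, -0.3092, 0.0205]
contact_force: [-3.1, 3.1, 5.7]
tcp_pos: [0.6154, -0.3094, 0.0193]
contact_force: [0.1, 0.0, -0.7]
grip_width: 0.0502
tcp_pos: [0.6146, -0.3102, 0.202]
contact_force: [0.7, -0.4, 0.1]
grip_width: 0.0499
tcp_pos: [0.5096, -0.2403, 0.1976]
contact_force: [1.0, -0.5, 0.1]
grip_width: 0.0503
top 75 [0.07978735 0.08194875 0.08349366]
ball 0.06241195378484021
scene 76 [0.07832315 0.08029637 0.08199505]
ball 0.05859988577739084
```

View pics/z.png

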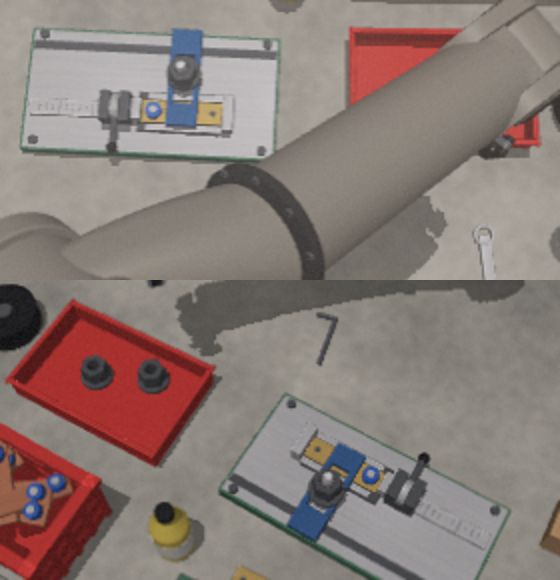

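Both rejects stand in the tray at (95,371) and (152,375). The fitting nut clamps the strap at (326,487), the lever is down, and the bracket is snug.

```bash
python3 -c "
from bench import r
print(r.hand_in())"
```

```text
the job is handed in; nothing more can be done
None
```

The job is done and handed in: the bracket is snug between the block and the locked stop, the second nut I tried threads on and clamps the strap firmly, and the other two nuts are in the red tray.

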